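Put a washed tube mould to dry on the slanted post, notch over the tooth

TASK

Take the white tube mould from its draining rest and put it upside down over the slanted empty post of the drying stand. Turn it about its axis until the notch in its rim comes over the tooth on the collar at the foot of the post (the tooth is not always at quite the same place round the post), and press it fully home so that the rim lies flat on the collar, then let go. Leave the other things on the table where they are.

Things in the scene. Friction and masses are not known exactly. Their poses are not given: they have to be found in the camera images.
- mould: white plastic tube mould, a straight cylinder 130 mm long, 52 mm outside, 44 mm inside, closed at one end (floor 6 mm thick), 0.13 to 0.23 kg. Starts lying level in the rest, mouth towards the stand, axis 40 mm above the table. Origin: centre of the closed end's outer face; z runs along the axis to the open mouth, x points to the side of the rim notch
- mould_mouth (a point): centre of the mould's open mouth, in the plane of the rim, 130 mm from the origin along the mould's z
- rest: draining rest: two level steel rods 120 mm long, 30 mm apart, on low wooden feet 46 mm wide, fixed to the table. Origin: over its middle, 40 mm above the table, on the axis of the mould as it lies there; z is level, along the rods, towards the stand; x points down
- post: empty steel post of the drying stand, fixed, leaning 35 degrees from vertical to the robot's left. Origin: centre of the top of the collar (68 mm wide) at its foot, 70 mm above the table; z up along the post, x square to it, to the upper side, about where the tooth is. 39.4 mm thick up to z = 70 mm, tapering to 14 mm at z = 95 mm. Mould home: rim on the collar, mould z against post z
- stand: the stand's wooden base, 170 x 270 x 18 mm, fixed. Origin: on the table, 70 mm below the empty post's origin; x is level, to the robot's right, against the lean. At y = 145 mm it carries a shorter post with a steel cup already on it (54 mm wide, top about 120 mm above the table), fixed too
- cup: bystander: small white open cup, 66 mm wide, 70 mm high, standing; origin: centre of its underside
- soap_a: bystander: bar of soap, 80 x 55 x 28 mm; origin: centre of its underside
- soap_b: bystander: bar of soap, 80 x 55 x 28 mm; origin: centre of its underside
- stamp: bystander: dark wooden soap stamp, 56 mm wide, 85 mm high, standing; origin: centre of its underside
- jug: bystander: steel jug with a handle, 96 mm wide, 120 mm high; origin: centre of its underside
- scent: bystander: amber bottle, 48 mm wide, 130 mm high; origin: centre of its underside
- notch (a point): middle of the notch in the mould's rim, 26 mm from the axis, in the plane of the rim. The notch is cut right through the 4 mm wall, 14 mm deep along the axis, about 12 mm wide
- tooth_side (a point): point 26.5 mm from the post's axis along its x, 10 mm above the collar. The tooth (10 mm high, 9 mm wide, from the post out to 33 mm from its axis) stands near here, but the collar is clamped by hand: the tooth is up to 24 degrees round the post to either side. It can be seen, or felt with the rim
There are look-alikes about, which are no part of the job. What is shaped like the mould but turquoise or yellow is not meant.

How it is judged:
On the way:
1. the mould is upside down over the post (z of mould_mouth in the frame of post below 0.05 m and distance between mould_mouth and post below 0.055 m and angle between the z axis of mould and the z axis of post, either way round below 0.2 rad and height (world z) of mould above 0.12 m), for 0.1 s.
At the end, for the whole second after the job is handed in: The mould stands upside down on the post, released and at rest: its rim within 5 mm of the collar (possible only with the notch over the tooth), the mouth's centre within 8 mm of the post's origin, its axis within 0.12 rad of the post's and its notch within 0.6 rad of the post's x (z of mould_mouth in the frame of post below 0.005 m and distance between mould_mouth and post below 0.008 m and angle between the z axis of mould and the z axis of post, either way round below 0.12 rad and angle between the x axis of mould and the x axis of post, either way round below 0.6 rad and height (world z) of mould above 0.12 m and linear speed of mould below 0.02 m/s); the robot touches nothing.
It fails at once if a bystander is pushed more than 30 mm away (distance of any of cup, soap_a, soap_b, stamp, jug, scent from where it was at the start of the episode above 0.03 m).
It also fails if it takes over 72 s, if anything falls off the work surface, if the arm or the gripper's body presses on something with over 40 N, if the wrist force passes 120 N, or if a joint passes its speed limit or range.

ROBOT

A 6-joint arm with a two-finger parallel gripper is mounted at the origin on the work surface. World frame = base frame: x ahead of the robot, y to its left, z up, the work surface at z = 0. Lengths are in m, angles in rad, forces in N, time in s.
With the tool pointing down it reaches from about 0.25 to 0.775 m from the base axis. Payload 8.9 kg.
Tool frame: the origin (TCP) lies at the very end of the fingers, on their centre line; the grasp point (between the pads) lies 19 mm behind it; z points along the fingers, y is the line along which they close (so a half turn about z gives the same grasp; the last joint's range is limited). The gripper opens to 85 mm and grips with 20 to 120 N. Pads are 22 mm wide; open, the fingers measure 114 mm over their backs; the gripper's body (76 mm by 85 mm) begins 54 mm behind the grasp point. The pads swing forward as they close: fully open they stand 13 mm farther back than shut.
Start: joints at [-1.487, 0.291, -0.153, 1.127, 0, 1.431], TCP at [0.116, -0.512, 0.192] pointing down, gripper open.
Joint ranges: [-2.52, 2.52], [-0.91, 1.74], [-1.3, 1.37], [-1.96, 2.02], [-1.52, 1.47], [-3.14, 3.14]. Speed limits (rad/s): [2.22, 2.22, 2.79, 3.14, 3.14, 3.14].

INTERFACE

Orientations are given as a rotation vector (axis times angle).
In Python, from plant import r gives the robot as it stands.
- The arm moves only by the tool step_arm, never from a script. Its argument "moves" is a list of rows, each an object of numbers: "wx", "wy", "wz": the turn, a rotation vector about the world's x, y, z in rad; "tx", "ty", "tz": the shift along the world's x, y, z in cm; "fingers": the closure, from -1 (fully open) to 1 (shut). A call has exactly 5 rows; each row shifts and turns the commanded pose from where the row before left it; what a row does not reach is not made up. A row lasts 1/12 s, in which the tool goes at most 41.7 mm and 7.16 degrees, less where a joint would pass 70% of its speed; a pose out of reach is approached as far as the arm can. A call is refused whole if a number of a shift passes 4.17 or a number of a turn 0.125, either way. A call with a gripper value outside its range is refused whole. The fingers move at their own pace and stop on an object; the grip force is fixed at half the most. Time passes only in rows, so rows that do not move let the fingers close, or fill a call up. It gives the time, the measured TCP pose, the force, the opening and the grip force at its end, in the units of the state.
- r.observe(): the state, without advancing time (a new reading comes with each control period).
- r.capture(name): name is "scene" or "top" or "wrist"; returns the picture (420x560x3 uint8, blue, green, red); there is no depth.
- r.get_calibration(name): a dict with "intrinsics" (3x3 intrinsics, pixels), "T" (4x4, takes a point from camera to world coordinates). Camera axes: x right, y down, z forward; pixel columns grow to the right and rows downward; lengths in m; the calibration is good to about 2 mm. The wrist camera is an equidistant fisheye: a pixel r from the principal point sees the ray r / f radians off the axis. A picture is of the moment at which its call begins: read the wrist's pose just before it. get_calibration takes no time and is no camera call; for the wrist camera it gives the pose at the moment of the call.
- r.job_done(): hands the job in; it is judged then, once.
The state is a dict: "t": time; "joints": joint angles; "dq": joint speeds; "effort": joint torques, N m; "position": TCP position; "eef_rot": TCP orientation; "contact_force": force on the tool from outside, world axes, zero at the start; "wrist_torque": the same for the moment, N m; "width": finger opening in m; "gripper_force": force on a finger pad.
Only numpy, scipy, OpenCV 4.12 (cv2) and the standard library are available. Lean on these libraries where they do the work, as an engineer would, in place of code of your own. Each camera call takes 0.05 s, during which the arm holds its last target. There are 200 camera calls.

## Working session

There is one attempt and no reset: what is moved stays moved. The work goes in short steps, Python scripts to look and compute and a tool call to move; the robot and the scene stay as the last step left them, time stands still between calls to the robot, and variables do not carry over. Pictures are saved under pics/ and viewed, at most 10 in all, crops included, and the job is handed in when it is done.

Besides the shell and the picture viewer there is one more tool, called by a JSON object that holds its "op" and its "data". step_arm: Moves the arm, as the interface text tells. Its arguments: {"type":"object","properties":{"moves":{"type":"array"}},"required":["moves"]}

```bash
ls; mkdir -p pics; python3 - <<'E'
from plant import r
import cv2
s=r.observe();print(s)
for n in("scene","top"):
    c=r.get_calibration(n);print(n,c)
    cv2.imwrite(f"pics/{n}0.png",r.capture(n))
E
```

```text
pics
{'t': 0.0, 'joints': array([-1.48728585e+00,  2.91274555e-01, -1.54113205e-01,  1.12669041e+00,
       -1.04534701e-06,  1.43151170e+00]), 'dq': array([ 1.44611350e-03, -3.02990045e-04, -1.17905954e-03,  4.69832144e-05,
       -3.48429524e-06, -1.97911901e-03]), 'effort': array([-9.58194914e-05, -5.37146044e+01,  3.31363857e+01,  1.62404508e-02,
       -2.98231525e-04, -4.92888972e-06]), 'position': array([ 0.11597319, -0.51154108,  0.1913402 ]), 'eef_rot': array([-3.12084671e+00, -3.49099916e-01, -5.44800476e-05]), 'contact_force': array([-1.01142101, -0.32673504,  0.37733523]), 'wrist_torque': array([-0.01492657, -0.02029107, -0.01769522]), 'gripper_force': 0.0, 'width': 0.08534306274512375}
scene {'intrinsics': array([[540.95495771,   0.        , 282.87446395],
       [  0.        , 540.95495771, 216.5754004 ],
       [  0.        ,   0.        ,   1.        ]]), 'T': array([[-0.65485702,  0.43146435, -0.62048433,  1.37183883],
       [ 0.75539114,  0.39907959, -0.51973041,  0.69066089],
       [ 0.02337749, -0.80905747, -0.58726442,  0.87926558],
       [ 0.        ,  0.        ,  0.        ,  1.        ]])}
top {'intrinsics': array([[421.60194125,   0.        , 279.31872042],
       [  0.        , 421.60194125, 211.51216476],
       [  0.        ,   0.        ,   1.        ]]), 'T': array([[-0.02872215, -0.99501213,  0.09552955,  0.43383647],
       [-0.99958531,  0.0283934 , -0.00479922, -0.02331439],
       [ 0.00206288, -0.09562778, -0.99541503,  1.29473375],
       [ 0.        ,  0.        ,  0.        ,  1.        ]])}
```

View pics/scene0.png

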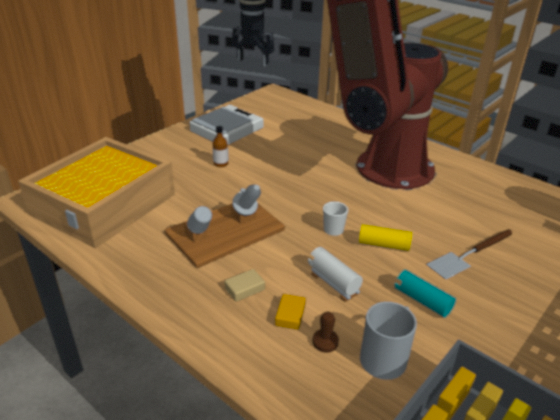

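View pics/top0.png

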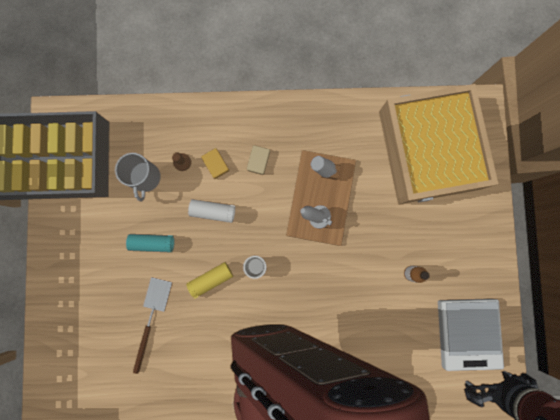

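The scene shows the white mould at scene (335,272) and top (212,211). The stand is at top (322,197), with its empty post near (316,215) leaning left. Next I'll zoom in.

```bash
python3 - <<'E'
import cv2,numpy as np
t=cv2.imread("pics/top0.png");s=cv2.imread("pics/scene0.png")
a=cv2.resize(t[140:250,180:380],(800,440),interpolation=cv2.INTER_CUBIC)  # x4
b=cv2.resize(s[170:300,160:370],None,fx=3.8,fy=3.8,interpolation=cv2.INTER_CUBIC)
cv2.imwrite("pics/ta.png",a);cv2.imwrite("pics/sb.png",b)
E
```

```text
(no output)
```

View pics/ta.png

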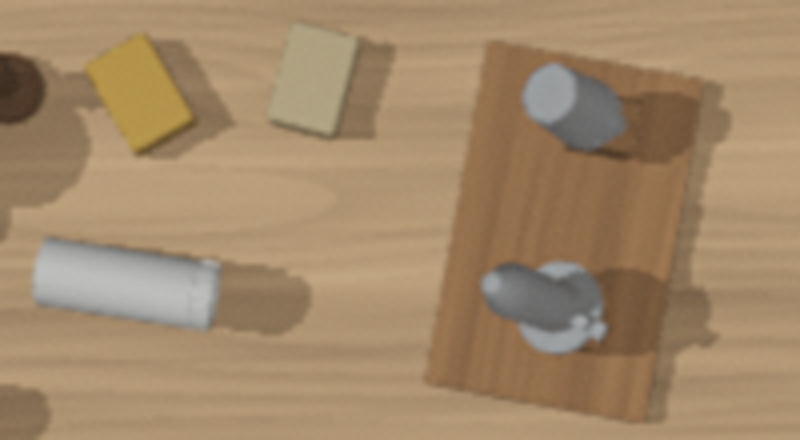

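View pics/sb.png

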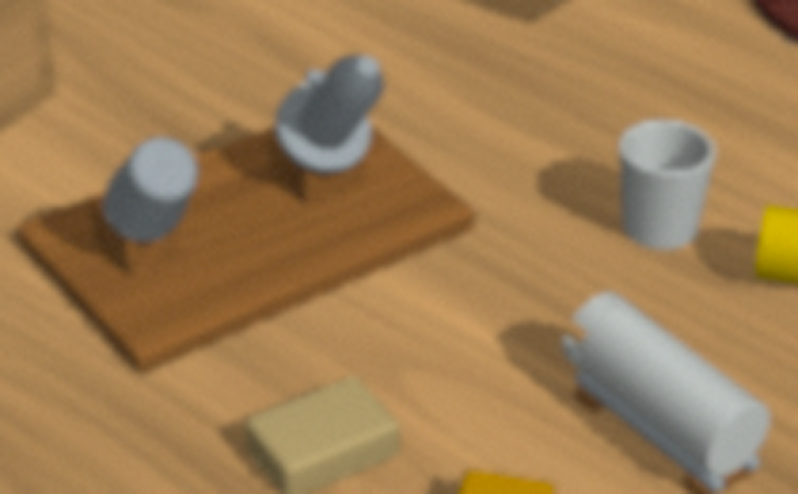

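The crops show three things. The mould runs from top (189,208) at the closed end to (233,214) at the mouth. The collar is centred near top (320,217), with bright tooth specks at (326,221). The post tip is at (303,211).

```bash
cat > h.py <<'E'
from plant import r
import numpy as np,cv2
from scipy.spatial.transform import Rotation as R
def ray(n,uv,c=None):
    c=c or r.get_calibration(n);K=c["intrinsics"];T=c["T"]
    a=(uv[0]-K[0,2])/K[0,0];b=(uv[1]-K[1,2])/K[1,1]
    if n=="wrist":
        th=np.hypot(a,b);s=np.sinc(th/np.pi);d=np.array([a*s,b*s,np.cos(th)])
        d=np.array([a,b,0])*(np.sin(th)/max(th,1e-9))+[0,0,np.cos(th)]
    else: d=np.array([a,b,1.])
    d=T[:3,:3]@d
    return T[:3,3],d/np.linalg.norm(d)
def onz(n,uv,z,c=None):
    o,d=ray(n,uv,c);return o+d*(z-o[2])/d[2]
def tri(*rs):
    A=0;b=0
    for o,d in rs:
        M=np.eye(3)-np.outer(d,d);A=A+M;b=b+M@o
    return np.linalg.solve(A,b)
def proj(n,p,c=None):
    c=c or r.get_calibration(n);K=c["intrinsics"];T=c["T"]
    q=T[:3,:3].T@(np.asarray(p)-T[:3,3])
    if n=="wrist":
        th=np.arctan2(np.hypot(q[0],q[1]),q[2]);h=np.hypot(q[0],q[1])
        return K[:2,2]+K[0,0]*th*q[:2]/h
    return K[:2,2]+K[0,0]*q[:2]/q[2]
E
python3 - <<'E'
from h import *
np.set_printoptions(precision=4,suppress=True)
a=onz("top",(189.2,208),.04);b=onz("top",(233,213.7),.04)
print("mould",a,b,np.linalg.norm(b-a),np.degrees(np.arctan2(*(b-a)[:2][::1])))
print("collar",onz("top",(320,217),.07),tri(ray("top",(320,217)),ray("scene",(160+323/3.8,170+130/3.8))))
print("tip",onz("top",(303.2,211.2),.148),tri(ray("top",(303.2,211.2)),ray("scene",(160+367/3.8,170+68/3.8))))
for p in [(490,40),(705,85),(650,420),(430,380)]: print(onz("top",(180+p[0]/4,140+p[1]/4),.018))
c=r.get_calibration("wrist");print(c["intrinsics"]);s=r.observe()
T=np.eye(4);T[:3,:3]=R.from_rotvec(s["eef_rot"]).as_matrix();T[:3,3]=s["position"]
print(np.linalg.inv(T)@c["T"]);print(T)
E
```

```text
mould [0.5725 0.2398 0.04  ] [0.5516 0.1092 0.04  ] 0.13226035995430213 -170.92838855268232
collar [ 0.5319 -0.1473  0.07  ] [ 0.5319 -0.1473  0.0589]
tip [ 0.5429 -0.0941  0.148 ] [ 0.543  -0.0938  0.1394]
[ 0.7449 -0.1065  0.018 ]
[ 0.705  -0.2707  0.018 ]
[ 0.4494 -0.2173  0.018 ]
[ 0.4843 -0.0522  0.018 ]
[[325.1923   0.     283.7708]
 [  0.     325.1923 212.105 ]
 [  0.       0.       1.    ]]
[[ 0.0003 -0.9456 -0.3252  0.0839]
 [ 1.      0.0006 -0.0008  0.0001]
 [ 0.0009 -0.3252  0.9456 -0.1824]
 [ 0.      0.      0.      1.    ]]
[[ 0.9753  0.221  -0.0001  0.116 ]
 [ 0.221  -0.9753  0.0011 -0.5116]
 [ 0.0001 -0.0011 -1.      0.1914]
 [ 0.      0.      0.      1.    ]]
```

{"op": "step_arm", "data": {"moves": [{"tx": 3.6, "ty": 2.0, "tz": 0.6, "wz": 0.119}, {"tx": 3.6, "ty": 2.0, "tz": 0.6, "wz": 0.119}, {"tx": 3.6, "ty": 2.0, "tz": 0.6, "wz": 0.119}, {"tx": 3.6, "ty": 2.0, "tz": 0.6, "wz": 0.119}, {"tx": 3.6, "ty": 2.0, "tz": 0.6, "wz": 0.119}]}}

```text
invalid input at $.moves[0]: expected keys wx, wy, wz, tx, ty, tz, fingers
```

{"op": "step_arm", "data": {"moves": [{"tx": 3.6, "ty": 2.0, "wz": 0.119}, {"tx": 3.6, "ty": 2.0, "wz": 0.119}, {"tx": 3.6, "ty": 2.0, "wz": 0.119}, {"tx": 3.6, "ty": 2.0, "wz": 0.119}, {"tx": 3.6, "ty": 2.0, "wz": 0.119}]}}

```text
invalid input at $.moves[0]: expected keys wx, wy, wz, tx, ty, tz, fingers
```

{"op": "step_arm", "data": {"moves": [{}, {}, {}, {}, {}]}}

```text
invalid input at $.moves[0]: expected keys wx, wy, wz, tx, ty, tz, fingers
```

```bash
python3 - <<'E'
from h import *
import pickle
c=r.get_calibration("wrist");im=r.capture("wrist");pickle.dump(c,open("w1.pkl","wb"));cv2.imwrite("pics/w1.png",im)
u=proj("wrist",(.532,-.147,.07),c);print(u,c["T"][:3,3],r.observe()["joints"])
x0,y0=max(0,int(u[0])-100),max(0,int(u[1])-75);print(x0,y0)
cv2.imwrite("pics/w1c.png",cv2.resize(im[y0:y0+150,x0:x0+200],None,fx=4,fy=4,interpolation=cv2.INTER_CUBIC))
E
```

```text
[  81.7056153  -156.02106805] [ 0.1978636  -0.49337857  0.3738311 ] [-1.48725332e+00  2.91125511e-01 -1.53917519e-01  1.12665662e+00
 -1.08361073e-05  1.43147720e+00]
0 0
```

View pics/w1c.png

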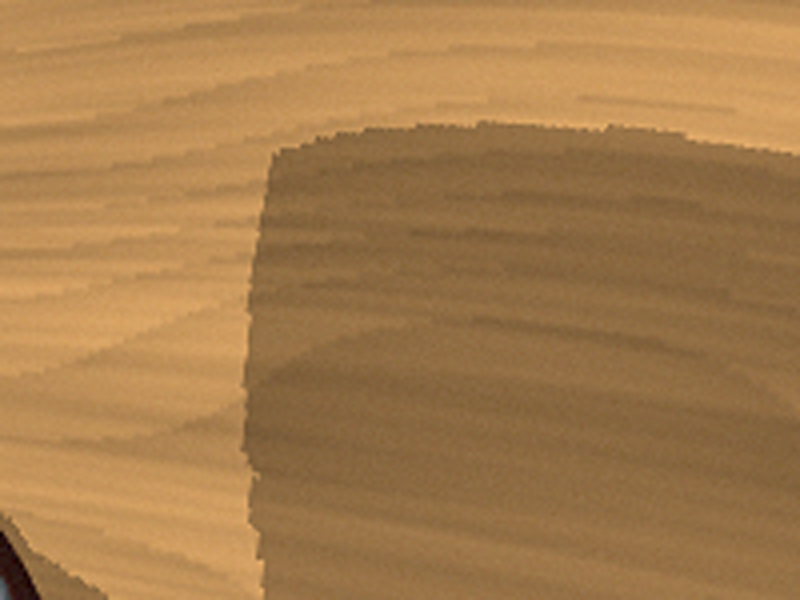

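The moves were refused because every row needs all the keys, so this view only shows bare table. I'll repeat them with full rows.

{"op": "step_arm", "data": {"moves": [{"wx": 0, "wy": 0, "wz": 0.119, "tx": 3.6, "ty": 2.0, "tz": 0.6, "fingers": -1}, {"wx": 0, "wy": 0, "wz": 0.119, "tx": 3.6, "ty": 2.0, "tz": 0.6, "fingers": -1}, {"wx": 0, "wy": 0, "wz": 0.119, "tx": 3.6, "ty": 2.0, "tz": 0.6, "fingers": -1}, {"wx": 0, "wy": 0, "wz": 0.119, "tx": 3.6, "ty": 2.0, "tz": 0.6, "fingers": -1}, {"wx": 0, "wy": 0, "wz": 0.119, "tx": 3.6, "ty": 2.0, "tz": 0.6, "fingers": -1}]}}

```text
t: 0.57
position: [0.2973, -0.4107, 0.2221]
eef_rot: [-2.879, -1.257, -0.0]
contact_force: [-0.1, -1.3, -0.2]
width: 0.0856
gripper_force: 0.0
```

{"op": "step_arm", "data": {"moves": [{"wx": 0, "wy": 0, "wz": 0.119, "tx": 3.6, "ty": 2.0, "tz": 0, "fingers": -1}, {"wx": 0, "wy": 0, "wz": 0.119, "tx": 3.6, "ty": 2.0, "tz": 0, "fingers": -1}, {"wx": 0, "wy": 0, "wz": 0.119, "tx": 3.6, "ty": 2.0, "tz": 0, "fingers": -1}, {"wx": 0, "wy": 0, "wz": 0.119, "tx": 3.6, "ty": 2.0, "tz": 0, "fingers": -1}, {"wx": 0, "wy": 0, "wz": 0.119, "tx": 3.6, "ty": 2.0, "tz": 0, "fingers": -1}]}}

```text
t: 0.98
position: [0.4775, -0.3105, 0.2218]
eef_rot: [-2.384, -2.046, 0.0]
contact_force: [1.3, -1.0, -0.1]
width: 0.0856
gripper_force: 0.0
```

{"op": "step_arm", "data": {"moves": [{"wx": 0, "wy": 0, "wz": 0, "tx": 0, "ty": 0, "tz": 0, "fingers": -1}, {"wx": 0, "wy": 0, "wz": 0, "tx": 0, "ty": 0, "tz": 0, "fingers": -1}, {"wx": 0, "wy": 0, "wz": 0, "tx": 0, "ty": 0, "tz": 0, "fingers": -1}, {"wx": 0, "wy": 0, "wz": 0, "tx": 0, "ty": 0, "tz": 0, "fingers": -1}, {"wx": 0, "wy": 0, "wz": 0, "tx": 0, "ty": 0, "tz": 0, "fingers": -1}]}}

```text
t: 1.4
position: [0.475, -0.3128, 0.222]
eef_rot: [-2.392, -2.036, 0.0]
contact_force: [0.2, 0.3, -0.3]
width: 0.0852
gripper_force: 0.0
```

```bash
cat > look.py <<'E'
from h import *
import pickle,sys
np.set_printoptions(precision=4,suppress=True)
n=sys.argv[1];p=eval(sys.argv[2]);f=int(sys.argv[3]) if len(sys.argv)>3 else 4
c=r.get_calibration("wrist");im=r.capture("wrist");pickle.dump(c,open(n+".pkl","wb"));cv2.imwrite(f"pics/{n}.png",im)
u=proj("wrist",p,c);w,h=800//f,600//f
x0=int(np.clip(u[0]-w/2,0,560-w));y0=int(np.clip(u[1]-h/2,0,420-h))
s=r.observe();print(u,"cam",c["T"][:3,3],"j",s["joints"],"p",s["position"],"off",x0,y0)
cv2.imwrite(f"pics/{n}c.png",cv2.resize(im[y0:y0+h,x0:x0+w],None,fx=f,fy=f,interpolation=cv2.INTER_CUBIC))
E
python3 look.py w2 "(.532,-.147,.07)" 4
```

```text
[313.5105  20.5816] cam [ 0.4886 -0.2302  0.4044] j [-0.7107  0.3616  0.0276  1.2367 -0.0001  1.0203] p [ 0.4751 -0.3128  0.2221] off 213 0
```

View pics/w2c.png

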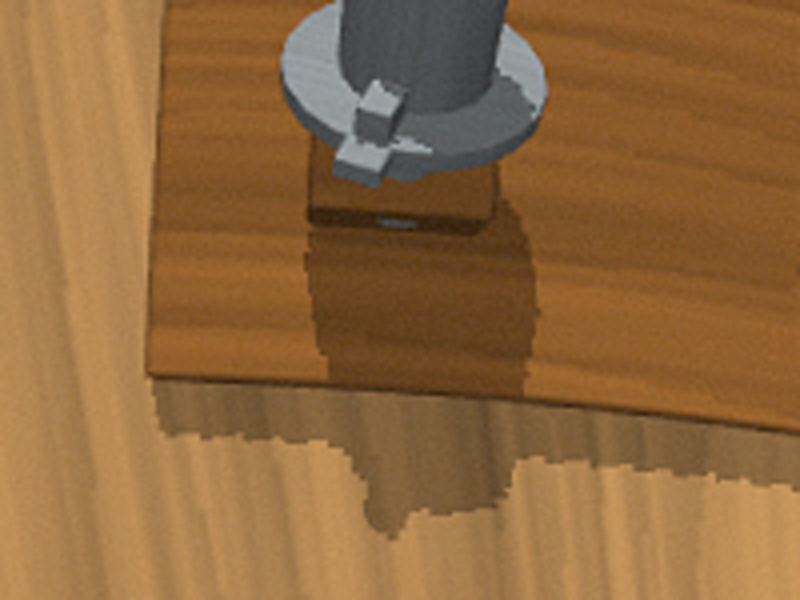

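The crop shows the post foot, with the collar's left edge at crop (282,65) and right edge at (547,90). The tooth's top face is centred near (383,98), with its outer edge middle near (377,115). The lug outside the collar, at (360,165), is at the same angle.

```bash
cat > post.py <<'E'
from h import *
def post(yaw,lean=35):
    a=np.radians(yaw);l=np.radians(lean)
    hh=np.array([np.sin(a),np.cos(a),0]);up=np.array([0,0,1.])
    z=hh*np.sin(l)+up*np.cos(l);x=-hh*np.cos(l)+up*np.sin(l);y=np.cross(z,x)
    return np.stack([x,y,z],1)
E
python3 - <<'E'
from post import *
import pickle
from scipy.optimize import least_squares
np.set_printoptions(precision=4,suppress=True)
c=pickle.load(open("w2.pkl","rb"))
pf=lambda p:(np.array(proj("wrist",p,c))-[213,0])*4
# stand yaw from lower-left edge lines on table-top z=.018 (base front edge)
q=[onz("wrist",(213+x/4,y/4),.018,c) for x,y in((148,375),(800,430),(163,20))]
print("base pts",q, np.degrees(np.arctan2(-(q[1]-q[0])[1],(q[1]-q[0])[0])),np.degrees(np.arctan2((q[2]-q[0])[0],(q[2]-q[0])[1])))
for yaw in(10.5,12,13.5):
    M=post(yaw)
    def circ(O):
        t=np.radians(np.arange(0,360,2));return np.array([pf(O+.034*(M[:,0]*np.cos(k)+M[:,1]*np.sin(k))) for k in t])
    def f(v):
        C=circ(np.array([v[0],v[1],.07]))
        return [C[:,0].min()-282,C[:,0].max()-547,np.interp(300,*C[(C[:,1]>70)][np.argsort(C[C[:,1]>70][:,0])].T)-112]
    s=least_squares(f,[.532,-.147],diff_step=1e-3);O=np.array([*s.x,.07])
    print(yaw,O,s.fun)
    for ph in range(-30,31,10):
        k=np.radians(ph);d=M[:,0]*np.cos(k)+M[:,1]*np.sin(k)
        print(ph,pf(O+.033*d+.01*M[:,2]),pf(O+.0265*d+.01*M[:,2]))
    print("tip",proj("top",O+.095*M[:,2]), "scene",(proj("scene",O+.095*M[:,2])-[160,170])*3.8)
E
```

```text
base pts [array([ 0.4515, -0.2105,  0.018 ]), array([ 0.6456, -0.252 ,  0.018 ]), array([ 0.4732, -0.1031,  0.018 ])] 12.062663717173892 11.452720449071165
10.5 [ 0.5358 -0.1447  0.07  ] [-1.5942  1.6275 -0.0194]
-30 [353.6527 111.8891] [367.1572  97.4762]
-20 [376.2656 119.4669] [385.1364 103.4696]
-10 [400.3852 124.7399] [404.274  107.6394]
0 [425.1306 127.5092] [423.8963 109.835 ]
10 [449.5905 127.6724] [443.3082 109.9784]
20 [472.8753 125.2292] [461.8285 108.068 ]
30 [494.1658 120.2812] [478.8237 104.1784]
tip [302.0564 210.191 ] scene [365.2985  60.1781]
12 [ 0.5358 -0.1451  0.07  ] [-1.4094  1.4416 -0.0168]
-30 [351.9014 111.6566] [365.9272  97.6005]
-20 [374.2651 119.7535] [383.7108 104.0069]
-10 [398.2264 125.5879] [402.7237 108.6226]
0 [422.9107 128.9408] [422.297  111.2813]
10 [447.4087 129.6886] [441.7372 111.8889]
20 [470.828 127.81 ] [460.3612 110.4274]
30 [492.3428 123.3864] [477.5308 106.9562]
tip [302.287 209.684] scene [363.1075  60.6268]
13.5 [ 0.5358 -0.1455  0.07  ] [-1.1969  1.2268 -0.0137]
-30 [350.1878 111.3369] [364.7242  97.6503]
-20 [372.2871 119.9461] [382.3001 104.4647]
-10 [396.0734 126.3377] [401.1753 109.5228]
0 [420.6794 130.2724] [420.686  112.6432]
10 [445.1982 131.6055] [440.1408 113.7153]
20 [468.7357 130.2944] [458.8554 112.7051]
30 [490.4595 126.4007] [476.1873 109.6564]
tip [302.527  209.1801] scene [360.8961  61.056 ]
```

{"op": "step_arm", "data": {"moves": [{"wx": 0, "wy": 0, "wz": 0, "tx": 1, "ty": 4.0, "tz": 0, "fingers": -1}, {"wx": 0, "wy": 0, "wz": 0, "tx": 1, "ty": 4.0, "tz": 0, "fingers": -1}, {"wx": 0, "wy": 0, "wz": 0, "tx": 1, "ty": 4.0, "tz": 0, "fingers": -1}, {"wx": 0, "wy": 0, "wz": 0, "tx": 1, "ty": 4.0, "tz": 0, "fingers": -1}, {"wx": 0, "wy": 0, "wz": 0, "tx": 1, "ty": 4.0, "tz": 0, "fingers": -1}]}}

```text
t: 1.87
position: [0.5257, -0.1111, 0.2222]
eef_rot: [2.392, 2.036, 0.0]
contact_force: [0.9, 0.1, -0.3]
width: 0.0855
gripper_force: 0.0
```

{"op": "step_arm", "data": {"moves": [{"wx": 0, "wy": 0, "wz": 0, "tx": 1, "ty": 4.0, "tz": 0, "fingers": -1}, {"wx": 0, "wy": 0, "wz": 0, "tx": 1, "ty": 4.0, "tz": 0, "fingers": -1}, {"wx": 0, "wy": 0, "wz": 0, "tx": 0, "ty": 2.0, "tz": 0, "fingers": -1}, {"wx": 0, "wy": 0, "wz": 0, "tx": 0, "ty": 0, "tz": 0, "fingers": -1}, {"wx": 0, "wy": 0, "wz": 0, "tx": 0, "ty": 0, "tz": 0, "fingers": -1}]}}

```text
t: 2.28
position: [0.5458, -0.0117, 0.2221]
eef_rot: [2.389, 2.04, -0.0]
contact_force: [0.2, 0.2, -1.4]
width: 0.0853
gripper_force: 0.0
```

```bash
python3 look.py w3 "(.56,.16,.04)" 4
```

```text
[272.0843  27.6554] cam [0.5591 0.071  0.4045] j [-0.1568  0.3166 -0.0374  1.2166 -0.0004  1.5723] p [ 0.5458 -0.0126  0.222 ] off 172 0
```

View pics/w3c.png

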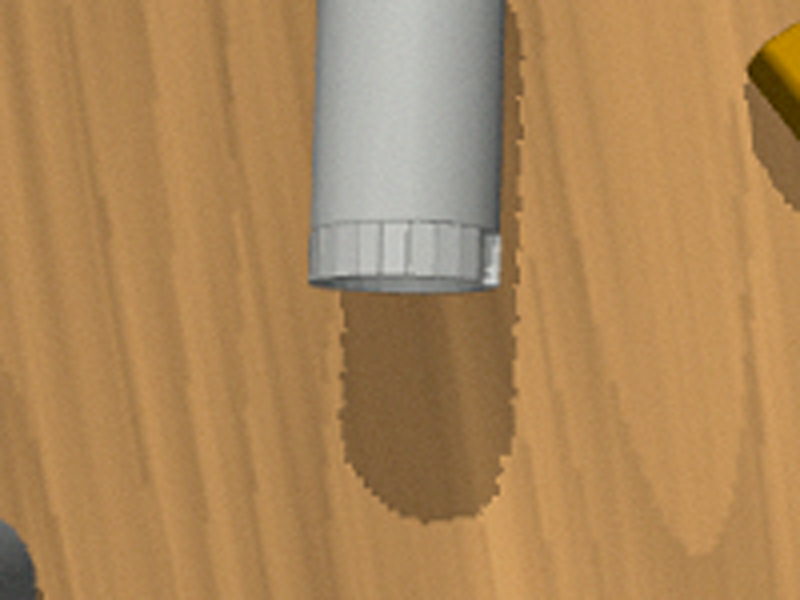

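The wrist crop shows the mould's mouth end, centred at u≈408 and spanning 310 to 502, with the rim front at v≈277. The notch is at the right, on the side away from the robot, spanning u 483 to 500. That puts it roughly 67° from straight up.

```bash
python3 - <<'E'
from post import *
import pickle
from scipy.optimize import least_squares
np.set_printoptions(precision=4,suppress=True)
c=pickle.load(open("w3.pkl","rb"))
im=cv2.imread("pics/w3.png")
W=lambda x,y:(172+x/4,y/4)
P=[]
for l,rr in(((311,250),(501,250)),((317,5),(505,5))):
    o,a=ray("wrist",W(*l),c);o,b=ray("wrist",W(*rr),c);d=a+b;P.append(o+d*(.04-o[2])/d[2])
P=np.array(P);d=P[0]-P[1];d/=np.linalg.norm(d);print("axis",P,d,np.degrees(np.arctan2(-d[0],-d[1])))
print("rim top",onz("wrist",W(409,277),.066,c))
lat=np.array([-d[1],d[0],0]);
m=onz("wrist",W(409,277),.066,c); mouth=P[0]+d*np.dot(m-P[0],d);mouth[2]=.04;print("mouth",mouth,"closed",mouth-.13*d,"grasp",mouth-.085*d)
pf=lambda p:(np.array(proj("wrist",p,c))-[172,0])*4
for t in range(45,96,5):
    k=np.radians(t);u=lat*np.sin(k)+np.array([0,0,1])*np.cos(k);print(t,pf(mouth-.007*d+.026*u)[0],pf(mouth-.007*d+.022*u)[0])
J=np.array([[.29127,-.1541,1.1267,np.hypot(.11597,.51154),.1913],[.3616,.0276,1.2367,np.hypot(.4751,.3128),.2221],[.3166,-.0374,1.2166,np.hypot(.5458,.0126),.222]])
f=lambda v:np.r_[v[0]+v[1]*np.sin(J[:,0])+v[2]*np.cos(J[:,0]-J[:,1])-J[:,3],v[3]+v[1]*np.cos(J[:,0])-v[2]*np.sin(J[:,0]-J[:,1])-J[:,4]]
s=least_squares(f,[0,.4,.4,0]);print(s.x,s.fun)
E
```

```text
axis [[0.5553 0.1201 0.04  ]
 [0.5679 0.1916 0.04  ]] [-0.1736 -0.9848  0.    ] 9.998694556671824
rim top [0.5551 0.1091 0.066 ]
mouth [0.5534 0.1094 0.04  ] closed [0.576  0.2375 0.04  ] grasp [0.5682 0.1931 0.04  ]
45 474.48577600366366 463.44115859875615
50 480.24211439773603 468.3223346292948
55 485.34912888854706 472.66890502389674
60 489.77321473010693 476.4512423038277
65 493.48837935632946 479.64573433019905
70 496.47609182413316 482.23473879233984
75 498.7250212186873 484.20645076747815
80 500.230685655946 485.55469696459545
85 500.99503346825463 486.27867077604014
90 501.02597711243834 486.38262208904143
95 500.336898551368 485.87551508565116
[ 0.0497  0.4244  0.3899 -0.0468] [-0.001  -0.0006  0.0016  0.0004  0.0002 -0.0007]
```

{"op": "step_arm", "data": {"moves": [{"wx": 0, "wy": 0, "wz": -0.017, "tx": 0.45, "ty": 4.1, "tz": 0, "fingers": -1}, {"wx": 0, "wy": 0, "wz": 0, "tx": 0.45, "ty": 4.1, "tz": 0, "fingers": -1}, {"wx": 0, "wy": 0, "wz": 0, "tx": 0.45, "ty": 4.1, "tz": 0, "fingers": -1}, {"wx": 0, "wy": 0, "wz": 0, "tx": 0.45, "ty": 4.1, "tz": 0, "fingers": -1}, {"wx": 0, "wy": 0, "wz": 0, "tx": 0.45, "ty": 4.1, "tz": 0, "fingers": -1}]}}

```text
t: 2.75
position: [0.5691, 0.1928, 0.2222]
eef_rot: [2.41, 2.014, 0.0]
contact_force: [1.2, 0.0, 0.5]
width: 0.0854
gripper_force: 0.0
```

{"op": "step_arm", "data": {"moves": [{"wx": 0, "wy": 0, "wz": 0, "tx": 0, "ty": 0, "tz": -3, "fingers": -1}, {"wx": 0, "wy": 0, "wz": 0, "tx": 0, "ty": 0, "tz": -3, "fingers": -1}, {"wx": 0, "wy": 0, "wz": 0, "tx": 0, "ty": 0, "tz": -3, "fingers": -1}, {"wx": 0, "wy": 0, "wz": 0, "tx": 0, "ty": 0, "tz": 0, "fingers": -1}, {"wx": 0, "wy": 0, "wz": 0, "tx": 0, "ty": 0, "tz": 0, "fingers": -1}]}}

```text
t: 3.17
position: [0.5678, 0.1913, 0.1313]
eef_rot: [-2.408, -2.015, 0.004]
contact_force: [0.7, -0.7, 1.5]
width: 0.0855
gripper_force: 0.0
```

```bash
python3 look.py w4 "(.57,.19,.06)" 2; python3 -c "
from h import *
print(R.from_rotvec(r.observe()['eef_rot']).as_matrix())"
```

```text
[286.8594 209.2343] cam [0.5833 0.2737 0.3136] j [ 0.2033  0.4695 -0.0427  1.0584 -0.0001  1.951 ] p [0.5691 0.1917 0.133 ] off 86 59
[[ 1.76069756e-01  9.84377652e-01  2.80935603e-04]
 [ 9.84377692e-01 -1.76069747e-01 -5.71917768e-05]
 [-6.83404659e-06  2.86616482e-04 -9.99999959e-01]]
```

View pics/w4c.png

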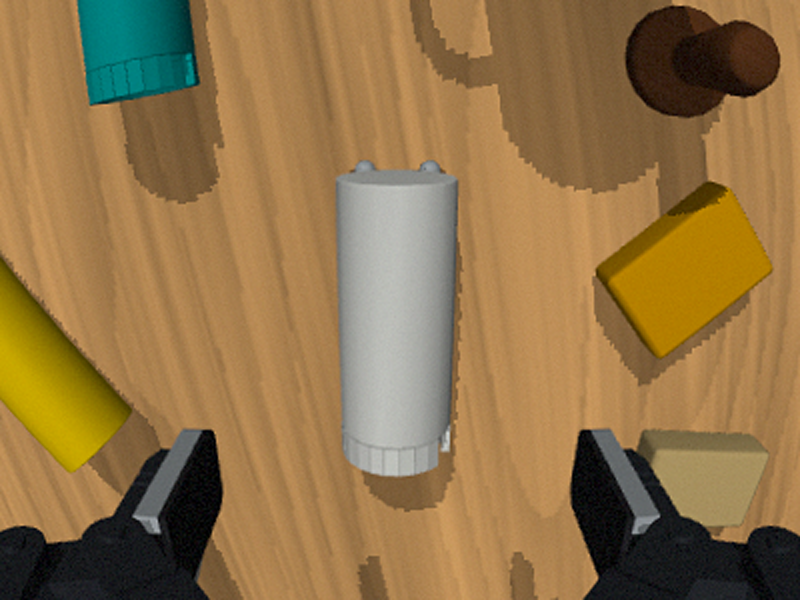

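The mould is centred between the fingers (mould at u≈397, finger middle at u≈397). I'll go down and grip it.

{"op": "step_arm", "data": {"moves": [{"wx": 0, "wy": 0, "wz": 0, "tx": 0, "ty": 0, "tz": -3, "fingers": -1}, {"wx": 0, "wy": 0, "wz": 0, "tx": 0, "ty": 0, "tz": -3, "fingers": -1}, {"wx": 0, "wy": 0, "wz": 0, "tx": 0, "ty": 0, "tz": -3, "fingers": -1}, {"wx": 0, "wy": 0, "wz": 0, "tx": 0, "ty": 0, "tz": -2, "fingers": -1}, {"wx": 0, "wy": 0, "wz": 0, "tx": 0, "ty": 0, "tz": 0, "fingers": -1}]}}

```text
t: 3.63
position: [0.5676, 0.1919, 0.0203]
eef_rot: [-2.407, -2.016, 0.004]
contact_force: [-0.9, -0.1, -0.3]
width: 0.0853
gripper_force: 0.0
```

{"op": "step_arm", "data": {"moves": [{"wx": 0, "wy": 0, "wz": 0, "tx": 0, "ty": 0, "tz": 0, "fingers": 1}, {"wx": 0, "wy": 0, "wz": 0, "tx": 0, "ty": 0, "tz": 0, "fingers": 1}, {"wx": 0, "wy": 0, "wz": 0, "tx": 0, "ty": 0, "tz": 0, "fingers": 1}, {"wx": 0, "wy": 0, "wz": 0, "tx": 0, "ty": 0, "tz": 0, "fingers": 1}, {"wx": 0, "wy": 0, "wz": 0, "tx": 0, "ty": 0, "tz": 0, "fingers": 1}]}}

```text
t: 4.05
position: [0.5693, 0.1932, 0.0233]
eef_rot: [2.407, 2.018, 0.003]
contact_force: [-10.7, 2.4, 20.3]
width: 0.0258
gripper_force: 12.1
```

{"op": "step_arm", "data": {"moves": [{"wx": 0, "wy": 0, "wz": 0, "tx": 0, "ty": 0, "tz": 0, "fingers": 1}, {"wx": 0, "wy": 0, "wz": 0, "tx": 0, "ty": 0, "tz": 0, "fingers": 1}, {"wx": 0, "wy": 0, "wz": 0, "tx": 0, "ty": 0, "tz": 0, "fingers": 1}, {"wx": 0, "wy": 0, "wz": 0, "tx": 0, "ty": 0, "tz": 0, "fingers": 1}, {"wx": 0, "wy": 0, "wz": 0, "tx": 0, "ty": 0, "tz": 0, "fingers": 1}]}}

```text
t: 4.47
position: [0.5713, 0.1931, 0.0265]
eef_rot: [2.404, 2.016, 0.008]
contact_force: [-6.2, -4.4, 34.0]
width: 0.0142
gripper_force: 57.1
```

{"op": "step_arm", "data": {"moves": [{"wx": 0, "wy": 0, "wz": 0, "tx": 0, "ty": 0, "tz": 3, "fingers": 1}, {"wx": 0, "wy": 0, "wz": 0, "tx": 0, "ty": 0, "tz": 4, "fingers": 1}, {"wx": 0, "wy": 0, "wz": 0, "tx": 0, "ty": 0, "tz": 4, "fingers": 1}, {"wx": 0, "wy": 0, "wz": 0, "tx": 0, "ty": 0, "tz": 4, "fingers": 1}, {"wx": 0, "wy": 0, "wz": 0, "tx": 0, "ty": 0, "tz": 4, "fingers": 1}]}}

```text
t: 4.88
position: [0.5682, 0.193, 0.2146]
eef_rot: [2.407, 2.019, 0.001]
contact_force: [1.6, -0.4, -0.3]
width: -0.0002
gripper_force: 0.0
```

{"op": "step_arm", "data": {"moves": [{"wx": 0, "wy": 0, "wz": 0, "tx": 0, "ty": -4, "tz": 0, "fingers": -1}, {"wx": 0, "wy": 0, "wz": 0, "tx": 0, "ty": -4, "tz": 0, "fingers": -1}, {"wx": 0, "wy": 0, "wz": 0, "tx": 0, "ty": -2, "tz": 0, "fingers": -1}, {"wx": 0, "wy": 0, "wz": 0, "tx": 0, "ty": 0, "tz": 0, "fingers": -1}, {"wx": 0, "wy": 0, "wz": 0, "tx": 0, "ty": 0, "tz": 0, "fingers": -1}]}}

```text
t: 5.3
position: [0.5687, 0.0921, 0.2126]
eef_rot: [2.409, 2.016, 0.001]
contact_force: [0.0, -0.0, -1.0]
width: 0.0607
gripper_force: 0.0
```

```bash
python3 look.py w5 "(.57,.19,.04)" 2; python3 - <<'E'
from h import *
im=r.capture("top");cv2.imwrite("pics/top5.png",im)
a=cv2.imread("pics/w5c.png")[:, 100:700]; a=cv2.resize(a,(440,440))
s=r.capture("scene");b=cv2.resize(s[220:330,280:390],(360,360),interpolation=cv2.INTER_CUBIC)
o=np.zeros((440,800,3),np.uint8);o[:,:440]=a;o[:360,440:]=b;cv2.imwrite("pics/c5.png",o)
E
```

```text
[268.8223  93.0113] cam [0.5835 0.1744 0.395 ] j [0.0349 0.3791 0.0282 1.2193 0.0003 1.7816] p [0.5686 0.0929 0.2123] off 68 0
```

View pics/c5.png

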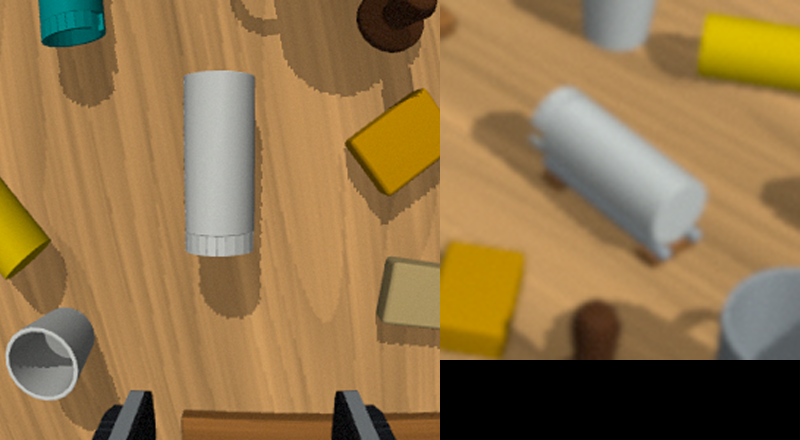

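The mould fell back into its rest: the fingers had pinched below its equator and squeezed it up. It has rolled, and the notch no longer shows on top. I'll read the rim band numerically in both views.

```bash
cat > unroll.py <<'E'
from h import *
import pickle
def axis_from(im,c,guess,name="wrist"):
    pass
def unroll(im,n,c,mouth,d,angs,offs):
    lat=np.array([-d[1],d[0],0]);o=[]
    g=cv2.cvtColor(im,cv2.COLOR_BGR2GRAY).astype(np.float32)
    for t in angs:
        k=np.radians(t);u=lat*np.sin(k)+np.array([0,0,1])*np.cos(k);row=[]
        for s in offs:
            p=mouth-s*d+.026*u;q=np.array(proj(n,p,c),np.float32)
            vis=np.dot(c["T"][:3,3]-p,u)>0
            row.append(g[int(round(q[1])),int(round(q[0]))] if vis and 0<=q[1]<420 and 0<=q[0]<560 else 0)
        o.append(row)
    return np.array(o)
E
python3 - <<'E'
from unroll import *
np.set_printoptions(precision=4,suppress=True)
import sys
# white mask centroid/PCA in w4 & w5 projected on z=.04
for n in("w4","w5"):
    im=cv2.imread(f"pics/{n}.png");c=pickle.load(open(n+".pkl","rb"))
    hsv=cv2.cvtColor(im,cv2.COLOR_BGR2HSV);m=((hsv[...,1]<45)&(hsv[...,2]>90)).astype(np.uint8)
    k,L,st,ce=cv2.connectedComponentsWithStats(m);u=proj("wrist",(.565,.175,.06),c);i=L[int(u[1]),int(u[0])]
    ys,xs=np.nonzero(L==i);P=np.array([onz("wrist",(x,y),.05,c)[:2] for x,y in zip(xs,ys)])
    mu=P.mean(0);w,V=np.linalg.eigh(np.cov(P.T));d=V[:,1]*-np.sign(V[1,1]);a=(P-mu)@d
    print(n,len(P),mu,d,a.min(),a.max(), "mid",mu+d*(a.min()+a.max())/2)
c=pickle.load(open("w4.pkl","rb"));d=np.array([-.1736,-.9848,0]);mo=np.array([.5534,.1094,.04])
ang=list(range(-90,96,6));off=[.003,.006,.009,.012,.02,.03]
A=unroll(cv2.imread("pics/w4.png"),"wrist",c,mo,d,ang,off)
c=pickle.load(open("w5.pkl","rb"))
B=unroll(cv2.imread("pics/w5.png"),"wrist",c,mo,d,ang,off)
cs=r.get_calibration("scene");cv2.imwrite("pics/scene5.png",sc:=r.capture("scene"))
C=unroll(cv2.imread("pics/scene0.png"),"scene",cs,mo,d,ang,off);D=unroll(sc,"scene",cs,mo,d,ang,off)
for t,a,b,e,f in zip(ang,A,B,C,D):print(t,a.astype(int),b.astype(int),e.astype(int),f.astype(int))
E
```

```text
w4 8437 [0.5651 0.1791] [-0.1828 -0.9831] -0.06830255413348547 0.08001292277193445 mid [0.564  0.1734]
w5 5780 [0.5647 0.1718] [-0.1777 -0.9841] -0.0670904383377007 0.06860144515486608 mid [0.5645 0.171 ]
-90 [0 0 0 0 0 0] [0 0 0 0 0 0] [0 0 0 0 0 0] [0 0 0 0 0 0]
-84 [140 111 116 122 121 122] [0 0 0 0 0 0] [0 0 0 0 0 0] [0 0 0 0 0 0]
-78 [144 133 131 124 121 120] [125 122 125 140 128 130] [0 0 0 0 0 0] [0 0 0 0 0 0]
-72 [129 140 135 133 130 120] [125 123 125 140 128 123] [0 0 0 0 0 0] [0 0 0 0 0 0]
-66 [132 132 132 138 132 132] [127 128 128 131 128 123] [0 0 0 0 0 0] [0 0 0 0 0 0]
-60 [143 145 147 142 152 143] [154 154 144 137 131 133] [0 0 0 0 0 0] [0 0 0 0 0 0]
-54 [157 155 155 159 154 157] [144 147 148 139 156 144] [0 0 0 0 0 0] [0 0 0 0 0 0]
-48 [155 155 155 156 158 157] [149 153 152 150 163 159] [165 157 161 153 158 151] [165 157 163 155 158 155]
-42 [164 161 164 166 166 163] [167 171 168 151 168 164] [153 157 157 161 168 161] [158 157 157 163 167 163]
-36 [173 174 174 174 174 175] [162 164 159 152 171 166] [160 165 157 161 168 161] [166 165 157 163 167 163]
-30 [170 164 165 16
[... 1505 characters left out ...]
105] [133 133 130 125 118 124] [138 138 136 135 144 140] [157 157 155 152 152 148]
60 [103 163 192 137  88 100] [106 106 102 109 102 105] [124 131 126 127 135 134] [142 150 149 143 144 139]
66 [101 192 185 186  78  84] [101  98 101  98  95  94] [118 118 121 122 123 123] [134 134 135 131 131 128]
72 [146 172 187 191  96  87] [104 104 103 119  80  76] [120 126 133 124 118 114] [114 125 125 120 125 122]
78 [ 95  87  90  95  95 109] [104 104 108 119  77  76] [123 135 131 119 113 109] [109 114 116 115 120 116]
84 [ 90  85  93 121 111 107] [103 101 106 100  93  82] [117 129 113 110 110 101] [108 111 117 121 114 104]
90 [0 0 0 0 0 0] [0 0 0 0 0 0] [105 105 102 110 107 101] [119 119 124 121 107 104]
```

{"op": "step_arm", "data": {"moves": [{"wx": 0.112, "wy": 0, "wz": 0, "tx": -0.2, "ty": -2, "tz": 0, "fingers": -1}, {"wx": 0.112, "wy": 0, "wz": 0, "tx": -0.2, "ty": -2, "tz": 0, "fingers": -1}, {"wx": 0.112, "wy": 0, "wz": 0, "tx": -0.2, "ty": -2, "tz": 0, "fingers": -1}, {"wx": 0.112, "wy": 0, "wz": 0, "tx": -0.2, "ty": -2, "tz": 0, "fingers": -1}, {"wx": 0.112, "wy": 0, "wz": 0, "tx": -0.2, "ty": -2, "tz": 0, "fingers": -1}]}}

```text
t: 5.92
position: [0.5594, -0.0071, 0.2135]
eef_rot: [-2.042, -1.717, -0.502]
contact_force: [1.8, -0.2, -0.6]
width: 0.0854
gripper_force: 0.0
```

{"op": "step_arm", "data": {"moves": [{"wx": 0.112, "wy": 0, "wz": 0, "tx": -0.2, "ty": -2, "tz": -1.5, "fingers": -1}, {"wx": 0.112, "wy": 0, "wz": 0, "tx": 0, "ty": -1.3, "tz": -1.5, "fingers": -1}, {"wx": 0, "wy": 0, "wz": 0, "tx": 0, "ty": 0, "tz": 0, "fingers": -1}, {"wx": 0, "wy": 0, "wz": 0, "tx": 0, "ty": 0, "tz": 0, "fingers": -1}, {"wx": 0, "wy": 0, "wz": 0, "tx": 0, "ty": 0, "tz": 0, "fingers": -1}]}}

```text
t: 6.33
position: [0.5568, -0.0393, 0.1819]
eef_rot: [-1.886, -1.582, -0.653]
contact_force: [0.7, -0.5, 1.3]
width: 0.0855
gripper_force: 0.0
```

```bash
python3 look.py w6 "(.5534,.1094,.04)" 8; python3 - <<'E'
from h import *
import pickle
np.set_printoptions(precision=4,suppress=True,linewidth=200)
c=pickle.load(open("w6.pkl","rb"));g=cv2.cvtColor(cv2.imread("pics/w6.png"),cv2.COLOR_BGR2GRAY).astype(np.float32)
d=np.array([-.1736,-.9848,0]);mo=np.array([.5534,.1094,.04]);lat=np.array([-d[1],d[0],0])
for t in range(-180,180,10):
    k=np.radians(t);u=lat*np.sin(k)+np.array([0,0,1])*np.cos(k)
    print(t,[int(g[int(round(q[1])),int(round(q[0]))]) if 0<=q[1]<420 else 0 for q in [proj("wrist",mo-s*d+rr*u,c) for s in(.001,.004,.007,.010,.013,.018,.024) for rr in (.022,)]])
E
```

```text
[280.5738 170.4403] cam [ 0.5717 -0.1094  0.3695] j [-0.6028  0.6868  0.1473  1.5437  0.6193  0.9731] p [ 0.5572 -0.0389  0.1834] off 230 132
-180 [131, 130, 133, 129, 130, 130, 134]
-170 [130, 131, 131, 129, 133, 130, 130]
-160 [127, 125, 125, 127, 127, 124, 125]
-150 [120, 120, 118, 120, 124, 126, 123]
-140 [119, 118, 117, 115, 120, 114, 108]
-130 [104, 110, 107, 110, 113, 112, 102]
-120 [98, 102, 98, 91, 99, 99, 182]
-110 [89, 89, 84, 91, 97, 118, 160]
-100 [82, 79, 80, 95, 98, 165, 160]
-90 [74, 82, 100, 102, 170, 165, 161]
-80 [86, 92, 102, 164, 159, 165, 156]
-70 [92, 95, 147, 157, 165, 161, 158]
-60 [98, 113, 161, 165, 165, 162, 159]
-50 [100, 149, 160, 160, 155, 156, 171]
-40 [99, 173, 171, 166, 178, 169, 174]
-30 [119, 178, 178, 176, 178, 178, 184]
-20 [150, 178, 176, 173, 188, 186, 185]
-10 [101, 188, 187, 189, 188, 186, 190]
0 [100, 188, 194, 190, 189, 189, 186]
10 [102, 164, 170, 165, 192, 182, 181]
20 [135, 176, 174, 174, 175, 174, 171]
30 [106, 160, 163, 169, 168, 166, 165]
40 [92, 158, 156, 158, 157, 156, 155]
50 [94, 158, 163, 136, 143, 138, 141]
60 [98, 136, 134, 136, 133, 125, 128]
70 [99, 146, 147, 136, 137, 120, 113]
80 [93, 95, 115, 112, 126, 126, 102]
90 [123, 98, 107, 104, 102, 109, 108]
100 [124, 123, 98, 107, 104, 108, 107]
110 [86, 86, 84, 98, 102, 112, 107]
120 [99, 98, 99, 99, 99, 148, 126]
130 [104, 102, 103, 102, 110, 112, 134]
140 [113, 115, 113, 112, 119, 101, 140]
150 [130, 123, 123, 122, 124, 121, 96]
160 [127, 122, 128, 123, 128, 124, 108]
170 [130, 128, 130, 129, 130, 128, 130]
```

View pics/w6c.png

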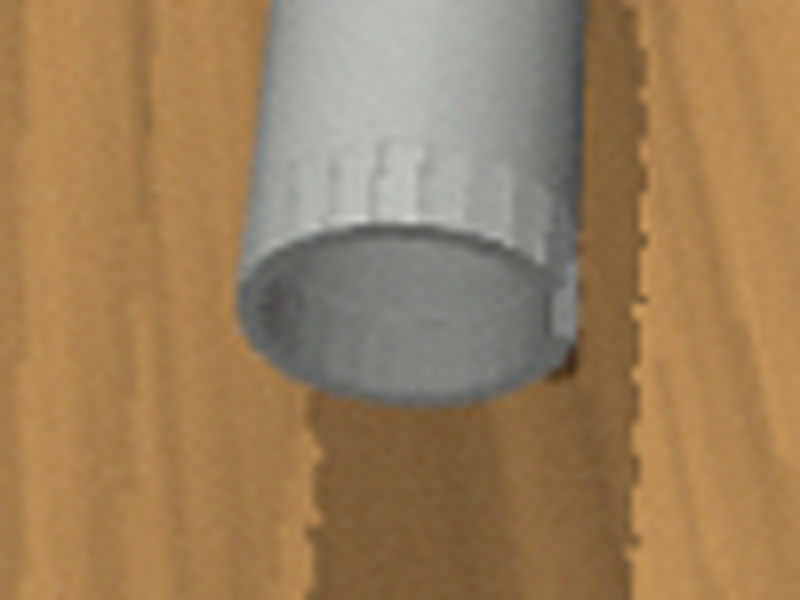

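The mouth is centred near crop (407,310). The notch's light cut face is on the right, at (550–578, 280–338), so it is now slightly below level on the far side. I'll convert that to an angle.

```bash
python3 - <<'E'
from h import *
import pickle
np.set_printoptions(precision=0,suppress=True,linewidth=200)
c=pickle.load(open("w6.pkl","rb"));d=np.array([-.1736,-.9848,0]);mo=np.array([.5534,.1094,.04]);lat=np.array([-d[1],d[0],0])
f=lambda p:(np.array(proj("wrist",p,c))-[230,132])*8
for t in range(50,126,5):
    k=np.radians(t);u=lat*np.sin(k)+np.array([0,0,1])*np.cos(k)
    print(t,f(mo+.026*u),f(mo+.022*u),f(mo-.014*d+.026*u),f(mo-.014*d+.022*u))
for t in(0,180,-90):
    k=np.radians(t);u=lat*np.sin(k)+np.array([0,0,1])*np.cos(k);print(t,f(mo+.026*u))
E
```

```text
50 [525. 243.] [506. 253.] [528. 165.] [509. 175.]
55 [536. 249.] [515. 258.] [538. 172.] [518. 181.]
60 [545. 256.] [523. 264.] [548. 179.] [526. 187.]
65 [553. 264.] [530. 271.] [556. 186.] [533. 193.]
70 [560. 271.] [536. 277.] [563. 194.] [539. 200.]
75 [566. 279.] [541. 284.] [568. 202.] [543. 207.]
80 [571. 287.] [545. 290.] [573. 210.] [547. 214.]
85 [574. 295.] [547. 297.] [576. 219.] [550. 221.]
90 [575. 304.] [549. 304.] [577. 227.] [552. 228.]
95 [576. 312.] [550. 311.] [578. 235.] [552. 235.]
100 [575. 320.] [549. 318.] [577. 244.] [551. 242.]
105 [573. 327.] [547. 324.] [575. 252.] [550. 248.]
110 [570. 335.] [545. 331.] [572. 259.] [547. 255.]
115 [565. 342.] [541. 337.] [567. 267.] [543. 261.]
120 [559. 349.] [536. 343.] [562. 274.] [539. 268.]
125 [553. 356.] [530. 349.] [555. 281.] [533. 273.]
0 [381. 210.]
180 [426. 395.]
-90 [237. 312.]
```

The notch is now about 91° from straight up, on the far side. The tooth is at φ≈−20°, so I'll insert the mould, then regrip and twist it on the post. First I go back and grip about 10 mm higher.

{"op": "step_arm", "data": {"moves": [{"wx": -0.112, "wy": 0, "wz": 0, "tx": 0.16, "ty": 3.28, "tz": 0.3, "fingers": -1}, {"wx": -0.112, "wy": 0, "wz": 0, "tx": 0.16, "ty": 3.28, "tz": 0.3, "fingers": -1}, {"wx": -0.112, "wy": 0, "wz": 0, "tx": 0.16, "ty": 3.28, "tz": 0.3, "fingers": -1}, {"wx": -0.112, "wy": 0, "wz": 0, "tx": 0.16, "ty": 3.28, "tz": 0.3, "fingers": -1}, {"wx": -0.112, "wy": 0, "wz": 0, "tx": 0.16, "ty": 3.28, "tz": 0.3, "fingers": -1}]}}

```text
t: 6.8
position: [0.5658, 0.1272, 0.203]
eef_rot: [-2.277, -1.914, -0.225]
contact_force: [1.9, -1.1, 0.1]
width: 0.0855
gripper_force: 0.0
```

{"op": "step_arm", "data": {"moves": [{"wx": -0.112, "wy": 0, "wz": 0, "tx": 0.16, "ty": 3.28, "tz": 0, "fingers": -1}, {"wx": -0.112, "wy": 0, "wz": 0, "tx": 0.16, "ty": 3.28, "tz": 0, "fingers": -1}, {"wx": 0, "wy": 0, "wz": 0, "tx": 0, "ty": 0, "tz": -4, "fingers": -1}, {"wx": 0, "wy": 0, "wz": 0, "tx": 0, "ty": 0, "tz": -3, "fingers": -1}, {"wx": 0, "wy": 0, "wz": 0, "tx": 0, "ty": 0, "tz": 0, "fingers": -1}]}}

```text
t: 7.22
position: [0.564, 0.1937, 0.1258]
eef_rot: [-2.4, -2.027, 0.002]
contact_force: [-1.2, -0.8, -1.2]
width: 0.0853
gripper_force: 0.0
```

```bash
python3 - <<'E'
from h import *
np.set_printoptions(precision=4,suppress=True)
s=r.observe();print(s["position"],s["joints"]);print(R.from_rotvec(s["eef_rot"]).as_matrix())
im=r.capture("wrist");c=r.get_calibration("wrist");cv2.imwrite("pics/w7.png",im)
hsv=cv2.cvtColor(im,cv2.COLOR_BGR2HSV);m=((hsv[...,1]<45)&(hsv[...,2]>90)).astype(np.uint8)
k,L,st,ce=cv2.connectedComponentsWithStats(m);u=proj("wrist",(.565,.175,.06),c);i=L[int(u[1]),int(u[0])]
print(st[i])
ys,xs=np.nonzero(L==i)
for y in range(st[i][1],st[i][1]+st[i][3],15): print(y,xs[ys==y].min(),xs[ys==y].max())
E
```

```text
[0.564  0.1937 0.1258] [ 0.2084  0.4678 -0.0651  1.0389 -0.0003  1.947 ]
[[ 0.167   0.986  -0.0009]
 [ 0.986  -0.167  -0.0005]
 [-0.0007 -0.0008 -1.    ]]
[ 260  142   61  163 8754]
142 270 307
157 260 320
172 260 319
187 260 319
202 260 318
217 260 317
232 260 316
247 261 316
262 261 315
277 262 314
292 262 313
```

{"op": "step_arm", "data": {"moves": [{"wx": 0, "wy": 0, "wz": -0.008, "tx": 0.4, "ty": -0.2, "tz": -3, "fingers": -1}, {"wx": 0, "wy": 0, "wz": 0, "tx": 0, "ty": 0, "tz": -3, "fingers": -1}, {"wx": 0, "wy": 0, "wz": 0, "tx": 0, "ty": 0, "tz": -2.5, "fingers": -1}, {"wx": 0, "wy": 0, "wz": 0, "tx": 0, "ty": 0, "tz": -0.8, "fingers": -1}, {"wx": 0, "wy": 0, "wz": 0, "tx": 0, "ty": 0, "tz": 0, "fingers": -1}]}}

```text
t: 7.68
position: [0.5719, 0.1871, 0.0354]
eef_rot: [2.416, 2.007, 0.001]
contact_force: [0.2, 0.7, 0.6]
width: 0.0855
gripper_force: 0.0
```

{"op": "step_arm", "data": {"moves": [{"wx": 0, "wy": 0, "wz": 0, "tx": 0, "ty": 0, "tz": 0, "fingers": 0.2}, {"wx": 0, "wy": 0, "wz": 0, "tx": 0, "ty": 0, "tz": 0, "fingers": 0.2}, {"wx": 0, "wy": 0, "wz": 0, "tx": 0, "ty": 0, "tz": 0, "fingers": 0.2}, {"wx": 0, "wy": 0, "wz": 0, "tx": 0, "ty": 0, "tz": 0, "fingers": 0.2}, {"wx": 0, "wy": 0, "wz": 0, "tx": 0, "ty": 0, "tz": 0, "fingers": 0.2}]}}

```text
t: 8.1
position: [0.5723, 0.1877, 0.0349]
eef_rot: [2.415, 2.009, 0.002]
contact_force: [-0.1, 0.4, -0.0]
width: 0.0341
gripper_force: 0.0
```

```bash
python3 - <<'E'
from h import *
np.set_printoptions(precision=4,suppress=True)
print(r.observe()["position"],r.observe()["width"],r.observe()["gripper_force"])
for n in("wrist","top","scene"):
    im=r.capture(n);c=r.get_calibration(n);cv2.imwrite(f"pics/{n}8.png",im)
    hsv=cv2.cvtColor(im,cv2.COLOR_BGR2HSV);m=((hsv[...,1]<45)&(hsv[...,2]>90)).astype(np.uint8)
    k,L,st,ce=cv2.connectedComponentsWithStats(m)
    print(n,proj(n,(.576,.235,.04),c),proj(n,(.553,.108,.04),c))
    for i in range(1,k):
        if st[i][4]>150: print(st[i],ce[i])
E
```

```text
[0.5723 0.1877 0.0349] 0.03407887619883529 0.0
wrist [275.0738 170.8061] [277.7393 349.3013]
[  0  66  10  75 681] [  4.1454 103.7724]
[  224   151    98   222 16679] [276.6346 258.5388]
[324 263  21  48 483] [333.5135 285.4865]
top [190.7819 206.7883] [233.3775 213.2346]
[    0     0   560   195 48869] [250.4792  46.1392]
[115 153  30  32 237] [124.8608 163.2827]
[311 156  25  22 373] [322.815  166.1421]
[ 511  183   49  237 3534] [531.9029 325.5266]
[   0  199   28  217 4588] [ 12.0296 294.2509]
[204 202  32  20 477] [220.9686 211.9518]
[301 206  31  22 495] [316.7414 215.5758]
[243 256  24  23 431] [254.3712 266.7796]
[ 438  299   66   72 4219] [470.306  333.6238]
scene [352.4399 284.5732] [314.6011 255.2397]
[ 175    0   20  115 1191] [184.8136  54.8186]
[411   0  50  43 625] [438.1008  15.7248]
[198   8  83  29 387] [219.3721  20.6305]
[531  22  22  24 290] [541.1103  32.2345]
[201  50  84  30 407] [227.0983  65.0442]
[515  80  20  21 214] [523.8224  88.4206]
[204  89  16  19 165] [209.3636  96.7576]
[ 190  105   73   38 1628] [226.0307 123.5424]
[471 125  22  28 181] [482.0276 139.3646]
[213 150  15  13 170] [219.9824 156.0647]
[233 185  27  30 432] [245.669  199.6088]
[188 206  24  27 459] [199.8802 218.9782]
[ 65 210  13  19 151] [ 71.4702 218.8344]
[ 308  247   53   52 1277] [334.5074 273.2796]
[427 248  49  31 670] [449.5776 264.1955]
[ 366  302   50   77 2677] [388.6216 339.1263]
[   0  334  105   86 5364] [ 36.7906 387.1178]
[395 341 117  79 534] [436.2584 377.5562]
```

```bash
python3 - <<'E'
from h import *
np.set_printoptions(precision=1,suppress=True)
im=cv2.imread("pics/wrist8.png");c=r.get_calibration("wrist");s=r.observe();Rm=R.from_rotvec(s["eef_rot"]).as_matrix();p=s["position"]
for dz in(0,-.019,-.04):
  for w in(-.017,.017,-.026,.026):print(dz,w,proj("wrist",p+Rm@[0,w,dz],c),end=" ")
  print()
d=np.array([-.1736,-.9848,0]);lat=np.array([-d[1],d[0],0])
o=c["T"][:3,3]
for zz in(.04,.06,.075):
  for b in(.005,.03):   # tangent silhouettes, b from closed end
    q=np.array([.576,.235,zz])+b*d;v=o-q;a=np.arctan2(v@lat,v[2]);D=np.hypot(v@lat,v[2]);e=np.arccos(.026/D)
    print(zz,b,[proj("wrist",q+.026*(lat*np.sin(a+g)+np.array([0,0,1])*np.cos(a+g)),c) for g in(-e,e)])
hsv=cv2.cvtColor(im,cv2.COLOR_BGR2HSV)
for y in range(140,400,12):
    print(y," ".join(f"{a}/{b}" for a,b in zip(hsv[y,180:380:8,2],hsv[y,180:380:8,1])))
E
```

```text
0 -0.017 [256.1 244.6] 0 0.017 [311.2 244.6] 0 -0.026 [241.7 244.5] 0 0.026 [325.6 244.5] 
-0.019 -0.017 [253.5 258.6] -0.019 0.017 [313.7 258.6] -0.019 -0.026 [237.7 258.4] -0.019 0.026 [329.5 258.4] 
-0.04 -0.017 [250.  277.3] -0.04 0.017 [317.1 277.4] -0.04 -0.026 [232.5 277. ] -0.04 0.026 [334.7 277.1] 
0.04 0.005 [array([228.9, 182.1]), array([322.5, 180.6])]
0.04 0.03 [array([231.5, 224.7]), array([321.3, 223.2])]
0.06 0.005 [array([222.3, 192.1]), array([327.1, 190.3])]
0.06 0.03 [array([225.7, 239.1]), array([325.4, 237.3])]
0.075 0.005 [array([216.3, 201.4]), array([331.4, 199.3])]
0.075 0.03 [array([220.6, 252.3]), array([329.1, 250.2])]
140 168/138 186/141 173/137 172/135 169/142 160/139 151/145 166/134 180/140 168/138 185/138 179/137 175/137 188/134 192/137 173/136 184/137 169/140 170/141 187/140 189/138 191/133 199/135 139/134 141/141
152 172/132 184/141 183/139 174/138 171/140 161/136 158/137 158/145 181/141 136/23 170/141 184/132 177/135 173/137 196/139 141/14 176/138 177/138 170/141 184/136 189/142 192/135 200/139 201/138 133/144
164 162/140 179/141 185/141 177/135 17
[... 2747 characters left out ...]
68/134 128/137 27/47 29/62 24/32 29/35 20/26 37/48
356 41/56 35/95 30/128 22/12 30/68 46/39 24/43 25/61 108/7 128/8 135/6 143/12 134/6 183/7 172/10 145/5 136/11 187/140 147/134 35/29 26/78 37/48 24/32 28/36 40/45
368 23/33 12/255 182/136 27/76 30/43 27/47 21/49 18/142 59/112 90/8 142/5 141/7 119/6 136/8 178/6 156/5 160/139 100/107 54/90 23/33 36/50 31/41 25/61 32/80 130/143
380 172/141 180/137 181/135 28/55 21/73 28/36 28/64 27/104 13/255 30/60 29/70 31/132 27/85 27/19 27/85 29/62 19/54 19/94 28/36 30/77 28/100 33/46 36/35 25/41 129/138
392 166/138 177/138 20/26 27/38 29/53 31/16 26/49 24/64 25/82 16/80 23/33 33/70 27/113 34/30 23/78 26/39 26/59 28/18 29/35 16/96 29/62 30/68 25/20 31/8 24/85
```

```bash
python3 - <<'E'
from h import *
np.set_printoptions(precision=1,suppress=True)
c=r.get_calibration("wrist");s=r.observe();Rm=R.from_rotvec(s["eef_rot"]).as_matrix();p=s["position"]
for w in(.017,.026,.0427):
  for dz in(.0,-.013,-.026,-.04,-.055,-.07): print(w,dz,proj("wrist",p+Rm@[.011,w,dz],c),proj("wrist",p+Rm@[-.011,w,dz],c))
im=cv2.imread("pics/wrist8.png");g=cv2.cvtColor(im,cv2.COLOR_BGR2GRAY)
for y in range(258,325,4): print(y,g[y,216:248:2],g[y,316:352:2])
E
```

```text
0.017 0.0 [311.8 228.1] [310.6 260.4]
0.017 -0.013 [313.6 236.5] [312.2 270.4]
0.017 -0.026 [315.6 246.2] [314.  281.6]
0.017 -0.04 [318.1 258.1] [316.1 295.4]
0.017 -0.055 [321.3 273.2] [318.8 312.3]
0.017 -0.07 [325.  291.1] [321.8 331.9]
0.026 0.0 [326.5 228. ] [324.7 260.3]
0.026 -0.013 [329.2 236.5] [327.2 270.2]
0.026 -0.026 [332.3 246. ] [329.9 281.4]
0.026 -0.04 [336.2 257.9] [333.2 295. ]
0.026 -0.055 [340.9 272.8] [337.2 311.8]
0.026 -0.07 [346.5 290.5] [341.7 331.2]
0.0427 0.0 [353.3 227.9] [350.5 259.9]
0.0427 -0.013 [357.7 236.2] [354.4 269.7]
0.0427 -0.026 [362.7 245.6] [358.8 280.6]
0.0427 -0.04 [368.7 257.3] [364. 294.]
0.0427 -0.055 [376.2 271.8] [370.3 310.4]
0.0427 -0.07 [384.9 289. ] [377.5 329.2]
258 [141 140 145 143 139 138 137 139 135 117 134 151 159 161 167 174] [107  87 109 149 137 142 145 139 135 133 146 153 150 149 149 147 147 139]
262 [143 137 142 140 144 138 139 139 136 124  95 104 106 111 109  90] [108  83  60  63 105 103 103 100 110 130 145 151 154 150 150 155 148 143]
266 [140 144 139 142 143 139 137 137 138 110 106 110 106 104  77  24] [106  79   8  1
[... 1326 characters left out ...]
135 142 149  93  23  29  26]
306 [ 24  27  19  15  22  24  26  12 117 154  98  30  23   6   5  13] [ 80  66   9   1  16   8  29  28 123 148 109  17  16  27  21  27  24  27]
310 [ 30  29  29   2  23  25  24  28  53 100 126  33  23   6  17   4] [ 80 112   4  14   7  12  38  29 131 134  30  23  31  23  22  18  27  20]
314 [36 32 20 25 29 26 30 26 23 20 20 35 34 12  2  0] [ 89 160   9   4  13  20  31  37  21  29  17  29  29  28  23  24  27  30]
318 [23 18 31 26 28 25 30 31 23  4  9 21 27 15  5  2] [ 89 126 138   4  13  26  34  31  15  18  25  21  30  21  26  25  25  25]
322 [23 26 21 31 33 21 23 29 19 15 12 17 18  5  8  3] [101 108  96  13   6  24  34  27  11  23  25  23  24  26  26  29  24  29]
```

Fingertip pixels and the earlier contact (26 mm opening with an upward push) agree. The real finger ends sit about 4–5 cm behind the reported TCP, so both closings were on top of the mould. I'll open, shift 5 mm towards the robot and go down with force checks.

{"op": "step_arm", "data": {"moves": [{"wx": 0, "wy": 0, "wz": 0, "tx": -0.4, "ty": 0.3, "tz": 0, "fingers": -1}, {"wx": 0, "wy": 0, "wz": 0, "tx": 0, "ty": 0, "tz": 0, "fingers": -1}, {"wx": 0, "wy": 0, "wz": 0, "tx": 0, "ty": 0, "tz": 0, "fingers": -1}, {"wx": 0, "wy": 0, "wz": 0, "tx": 0, "ty": 0, "tz": 0, "fingers": -1}, {"wx": 0, "wy": 0, "wz": 0, "tx": 0, "ty": 0, "tz": 0, "fingers": -1}]}}

```text
t: 8.67
position: [0.5677, 0.1906, 0.0339]
eef_rot: [2.415, 2.009, -0.0]
contact_force: [-0.2, -0.1, 0.5]
width: 0.0856
gripper_force: 0.0
```

{"op": "step_arm", "data": {"moves": [{"wx": 0, "wy": 0, "wz": 0, "tx": 0, "ty": 0, "tz": -0.8, "fingers": -1}, {"wx": 0, "wy": 0, "wz": 0, "tx": 0, "ty": 0, "tz": -0.6, "fingers": -1}, {"wx": 0, "wy": 0, "wz": 0, "tx": 0, "ty": 0, "tz": -0.6, "fingers": -1}, {"wx": 0, "wy": 0, "wz": 0, "tx": 0, "ty": 0, "tz": -0.6, "fingers": -1}, {"wx": 0, "wy": 0, "wz": 0, "tx": 0, "ty": 0, "tz": 0, "fingers": -1}]}}

```text
t: 9.08
position: [0.5666, 0.1903, 0.0062]
eef_rot: [-2.414, -2.008, 0.003]
contact_force: [-0.6, 0.0, -0.1]
width: 0.0855
gripper_force: 0.0
```

```bash
python3 - <<'E'
from h import *
np.set_printoptions(precision=4,suppress=True)
for i in range(4):
    im=r.capture("wrist");s=r.observe();print(s["position"],s["contact_force"],s["joints"])
c=r.get_calibration("wrist");cv2.imwrite("pics/w9.png",im)
g=cv2.cvtColor(im,cv2.COLOR_BGR2GRAY);hsv=cv2.cvtColor(im,cv2.COLOR_BGR2HSV);m=((hsv[...,1]<45)&(hsv[...,2]>90)).astype(np.uint8)
k,L,st,ce=cv2.connectedComponentsWithStats(m)
for i in range(1,k):
    if st[i][4]>150: print(st[i],ce[i])
E
```

```text
[0.5669 0.1904 0.0069] [0.3882 0.1037 0.8867] [ 0.2018  0.5853 -0.2094  0.7779  0.      1.9557]
[0.5674 0.1905 0.0074] [-0.1307  0.6174  0.4173] [ 0.2018  0.5847 -0.2087  0.7783  0.      1.9556]
[0.5677 0.1905 0.0078] [-0.5469  1.0277  0.2941] [ 0.2018  0.5842 -0.2083  0.7785 -0.      1.9556]
[0.5679 0.1906 0.0081] [-0.3685  0.3009 -0.3023] [ 0.2018  0.5839 -0.2081  0.7785 -0.      1.9557]
[  231   162   108   211 18884] [284.3236 266.6496]
[152 274  34  52 539] [168.1429 299.102 ]
[382 274  34  52 547] [399.4406 299.3218]
[ 113  378   39   42 1106] [131.7848 400.1465]
```

{"op": "step_arm", "data": {"moves": [{"wx": 0, "wy": 0, "wz": 0, "tx": 0, "ty": 0, "tz": -0.6, "fingers": -1}, {"wx": 0, "wy": 0, "wz": 0, "tx": 0, "ty": 0, "tz": -0.6, "fingers": -1}, {"wx": 0, "wy": 0, "wz": 0, "tx": 0, "ty": 0, "tz": -0.4, "fingers": -1}, {"wx": 0, "wy": 0, "wz": 0, "tx": 0, "ty": 0, "tz": 0, "fingers": -1}, {"wx": 0, "wy": 0, "wz": 0, "tx": 0, "ty": 0, "tz": 0, "fingers": -1}]}}

```text
t: 9.7
position: [0.5673, 0.1905, -0.0086]
eef_rot: [-2.415, -2.009, 0.001]
contact_force: [-0.7, -0.6, 0.3]
width: 0.0848
gripper_force: 0.0
```

{"op": "step_arm", "data": {"moves": [{"wx": 0, "wy": 0, "wz": 0, "tx": 0, "ty": 0, "tz": -0.4, "fingers": -1}, {"wx": 0, "wy": 0, "wz": 0, "tx": 0, "ty": 0, "tz": -0.4, "fingers": -1}, {"wx": 0, "wy": 0, "wz": 0, "tx": 0, "ty": 0, "tz": -0.4, "fingers": -1}, {"wx": 0, "wy": 0, "wz": 0, "tx": 0, "ty": 0, "tz": 0, "fingers": -1}, {"wx": 0, "wy": 0, "wz": 0, "tx": 0, "ty": 0, "tz": 0, "fingers": -1}]}}

```text
t: 10.12
position: [0.5674, 0.1905, -0.0204]
eef_rot: [-2.415, -2.009, 0.001]
contact_force: [0.0, 0.9, -0.0]
width: 0.0848
gripper_force: 0.0
```

{"op": "step_arm", "data": {"moves": [{"wx": 0, "wy": 0, "wz": 0, "tx": 0, "ty": 0, "tz": 0, "fingers": 0.2}, {"wx": 0, "wy": 0, "wz": 0, "tx": 0, "ty": 0, "tz": 0, "fingers": 0.2}, {"wx": 0, "wy": 0, "wz": 0, "tx": 0, "ty": 0, "tz": 0, "fingers": 0.2}, {"wx": 0, "wy": 0, "wz": 0, "tx": 0, "ty": 0, "tz": 0, "fingers": 0.2}, {"wx": 0, "wy": 0, "wz": 0, "tx": 0, "ty": 0, "tz": 0, "fingers": 0.2}]}}

```text
t: 10.53
position: [0.5679, 0.1906, -0.0196]
eef_rot: [2.415, 2.009, 0.001]
contact_force: [-0.9, -0.9, 4.8]
width: 0.0498
gripper_force: 62.2
```

The grip is on, but the 49.8 mm width says the pad ends are slightly above the equator. I'll open, go 10 mm lower and grip again.

{"op": "step_arm", "data": {"moves": [{"wx": 0, "wy": 0, "wz": 0, "tx": 0, "ty": 0, "tz": 0, "fingers": -1}, {"wx": 0, "wy": 0, "wz": 0, "tx": 0, "ty": 0, "tz": 0, "fingers": -1}, {"wx": 0, "wy": 0, "wz": 0, "tx": 0, "ty": 0, "tz": 0, "fingers": -1}, {"wx": 0, "wy": 0, "wz": 0, "tx": 0, "ty": 0, "tz": -0.4, "fingers": -1}, {"wx": 0, "wy": 0, "wz": 0, "tx": 0, "ty": 0, "tz": -0.4, "fingers": -1}]}}

```text
t: 10.95
position: [0.5679, 0.1906, -0.0283]
eef_rot: [2.415, 2.009, 0.0]
contact_force: [0.9, 0.4, 0.0]
width: 0.0852
gripper_force: 0.0
```

{"op": "step_arm", "data": {"moves": [{"wx": 0, "wy": 0, "wz": 0, "tx": 0, "ty": 0, "tz": -0.4, "fingers": -1}, {"wx": 0, "wy": 0, "wz": 0, "tx": 0, "ty": 0, "tz": 0, "fingers": -1}, {"wx": 0, "wy": 0, "wz": 0, "tx": 0, "ty": 0, "tz": 0, "fingers": 0.2}, {"wx": 0, "wy": 0, "wz": 0, "tx": 0, "ty": 0, "tz": 0, "fingers": 0.2}, {"wx": 0, "wy": 0, "wz": 0, "tx": 0, "ty": 0, "tz": 0, "fingers": 0.2}]}}

```text
t: 11.37
position: [0.5678, 0.1906, -0.032]
eef_rot: [2.415, 2.009, 0.0]
contact_force: [0.3, -0.5, -0.2]
width: 0.0514
gripper_force: 0.0
```

{"op": "step_arm", "data": {"moves": [{"wx": 0, "wy": 0, "wz": 0, "tx": 0, "ty": 0, "tz": 0, "fingers": 0.2}, {"wx": 0, "wy": 0, "wz": 0, "tx": 0, "ty": 0, "tz": 0, "fingers": 0.2}, {"wx": 0, "wy": 0, "wz": 0, "tx": 0, "ty": 0, "tz": 0, "fingers": 0.2}, {"wx": 0, "wy": 0, "wz": 0, "tx": 0, "ty": 0, "tz": 0, "fingers": 0.2}, {"wx": 0, "wy": 0, "wz": 0, "tx": 0, "ty": 0, "tz": 0, "fingers": 0.2}]}}

```text
t: 11.78
position: [0.5679, 0.1906, -0.0318]
eef_rot: [2.415, 2.009, 0.001]
contact_force: [-1.3, -0.2, 5.8]
width: 0.0501
gripper_force: 62.6
```

The mould is gripped, with its axis 72 mm behind the reported TCP. I'll lift it and plan the carry.

{"op": "step_arm", "data": {"moves": [{"wx": 0, "wy": 0, "wz": 0, "tx": 0, "ty": 0, "tz": 1, "fingers": 0.2}, {"wx": 0, "wy": 0, "wz": 0, "tx": 0, "ty": 0, "tz": 3, "fingers": 0.2}, {"wx": 0, "wy": 0, "wz": 0, "tx": 0, "ty": 0, "tz": 4, "fingers": 0.2}, {"wx": 0, "wy": 0, "wz": 0, "tx": 0, "ty": 0, "tz": 4, "fingers": 0.2}, {"wx": 0, "wy": 0, "wz": 0, "tx": 0, "ty": 0, "tz": 4, "fingers": 0.2}]}}

```text
t: 12.2
position: [0.567, 0.1904, 0.1299]
eef_rot: [-2.415, -2.009, 0.001]
contact_force: [1.7, 0.3, -2.3]
width: 0.0504
gripper_force: 62.7
```

{"op": "step_arm", "data": {"moves": [{"wx": 0, "wy": 0, "wz": 0, "tx": 0, "ty": 0, "tz": 4, "fingers": 0.2}, {"wx": 0, "wy": 0, "wz": 0, "tx": 0, "ty": 0, "tz": 4, "fingers": 0.2}, {"wx": 0, "wy": 0, "wz": 0, "tx": 0, "ty": 0, "tz": 0, "fingers": 0.2}, {"wx": 0, "wy": 0, "wz": 0, "tx": 0, "ty": 0, "tz": 0, "fingers": 0.2}, {"wx": 0, "wy": 0, "wz": 0, "tx": 0, "ty": 0, "tz": 0, "fingers": 0.2}]}}

```text
t: 12.62
position: [0.5672, 0.1905, 0.2074]
eef_rot: [-2.415, -2.009, 0.001]
contact_force: [0.1, 0.6, -2.6]
width: 0.0505
gripper_force: 62.8
```

```bash
cat > plan.py <<'E'
from post import *
O=np.array([.5358,-.1452,.07]);M=post(12)
GX,GZ=.0844,.072
def pose(phi,s,dO=(0,0,0)):
    k=np.radians(phi);tz=-(np.cos(k)*M[:,0]+np.sin(k)*M[:,1]);tx=M[:,2];ty=np.cross(tz,tx)
    return np.stack([tx,ty,tz],1),O+dO+(s+GX)*M[:,2]+GZ*tz
def delta(Rt,pt,start=None):
    if start is None:
        s=r.observe();start=(R.from_rotvec(s["eef_rot"]).as_matrix(),s["position"])
    w=R.from_matrix(Rt@start[0].T).as_rotvec();d=(pt-start[1])*100
    return w,d,max(np.linalg.norm(w)/.122,np.linalg.norm(d)/4.1)
E
python3 - <<'E'
from plan import *
np.set_printoptions(precision=3,suppress=True)
s=r.observe();print(s["position"],s["eef_rot"],s["joints"],s["contact_force"],s["width"])
for phi in(-40,-60,-85):
    Rt,p=pose(phi,.13);print(phi,p,Rt[:,2],*delta(Rt,p))
    print(" home",pose(phi,0)[1])
# mould mouth in world from tool
Rm=R.from_rotvec(s["eef_rot"]).as_matrix();print("mouth",s["position"]+Rm@[-GX,0,-GZ])
im=r.capture("scene");cv2.imwrite("pics/scene10.png",im);print(proj("scene",s["position"]+Rm@[0,0,-GZ]))
hsv=cv2.cvtColor(im,cv2.COLOR_BGR2HSV);m=((hsv[...,1]<45)&(hsv[...,2]>90)).astype(np.uint8)
k,L,st,ce=cv2.connectedComponentsWithStats(m)
for i in range(1,k):
    if st[i][4]>300 and st[i][1]>120: print(st[i],ce[i])
E
```

```text
[0.567 0.19  0.207] [-2.415 -2.009  0.001] [ 0.202  0.426  0.087  1.232 -0.     1.956] [ 0.074  0.557 -2.58 ] 0.050508891921338214
-40 [0.616 0.01  0.214] [ 0.759  0.48  -0.439] [ 0.777 -0.811 -0.359] [  4.879 -18.082   0.656] 9.664621649163985
 home [ 0.601 -0.063  0.108]
-60 [ 0.628 -0.009  0.225] [ 0.932  0.221 -0.287] [ 0.664 -1.115 -0.524] [  6.124 -19.951   1.755] 11.475184007257727
 home [ 0.613 -0.082  0.118]
-85 [ 0.633 -0.035  0.242] [ 0.989 -0.137 -0.05 ] [ 0.493 -1.487 -0.729] [  6.535 -22.528   3.46 ] 14.16083962006187
 home [ 0.617 -0.108  0.136]
mouth [0.552 0.108 0.279]
[348.59  186.672]
[ 323  174   51   61 1380] [346.165 204.025]
[233 185  26  29 327] [245.318 200.031]
[191 206  21  27 388] [201.121 218.198]
[427 248  49  31 670] [449.619 264.155]
[ 366  302   50   77 2405] [388.627 338.7  ]
[   0  334  104   86 5324] [ 36.562 387.166]
[396 341  74  79 332] [429.666 377.976]
```

```bash
python3 - <<'E'
from h import *
for z in(.04,.2,.24,.26,.279): print(z,proj("scene",(.5645,.172,z)),proj("scene",(.567,.19,z-.0)))
print(proj("scene",(.567,.19,.207)))
im=cv2.imread("pics/scene10.png")
cv2.imwrite("pics/s10c.png",cv2.resize(im[130:260,290:410],None,fx=4,fy=4))
hsv=cv2.cvtColor(im,cv2.COLOR_BGR2HSV)
for y in range(150,246,6): print(y," ".join(f"{a}/{b}" for a,b in zip(hsv[y,310:390:5,2],hsv[y,310:390:5,1])))
E
```

```text
0.04 [333.0915547  269.53690362] [338.69444751 273.56657305]
0.2 [338.85675343 213.91089723] [344.96835099 217.74372703]
0.24 [340.44578103 198.5790303 ] [346.69913465 202.34386157]
0.26 [341.26497826 190.67493677] [347.59167293 194.40238985]
0.279 [342.0590873  183.01290862] [348.45704653 186.70261931]
[345.26615334 215.09399319]
150 140/131 130/131 123/131 125/129 127/133 117/133 25/51 27/9 30/43 35/73 38/67 35/66 43/42 39/46 43/83 59/147
156 195/131 196/131 197/132 182/132 174/128 121/131 25/31 30/60 23/55 23/33 32/48 36/42 54/33 49/31 51/135 58/158
162 173/130 170/131 145/16 113/9 130/33 92/17 40/51 39/59 32/48 39/59 18/99 31/74 31/58 34/23 55/148 59/156
168 196/130 134/23 128/8 33/15 48/48 51/40 24/96 31/41 31/49 34/68 30/43 35/44 31/66 42/91 56/146 55/153
174 185/127 180/120 117/7 46/17 27/66 37/55 38/40 77/10 58/9 119/105 28/82 34/75 39/59 94/152 70/149 60/136
180 177/131 130/84 100/10 62/16 22/81 40/57 139/7 39/26 176/6 200/8 172/10 95/64 70/135 79/148 92/152 96/141
186 181/131 175/130 177/130 114/85 28/46 38/40 28/55 120/11 177/7 191/9 199/6 197/6 177/16 184/130 166/129 99/1
[... 404 characters left out ...]
6 118/9 181/128 190/132 191/128 190/132 180/130 172/133 176/132 182/132
216 128/129 133/132 134/131 97/5 131/8 167/6 178/9 162/9 187/130 186/129 184/130 194/130 193/131 199/128 188/130 179/128
222 122/127 129/128 127/131 101/13 129/6 157/5 170/8 170/68 189/131 180/132 183/131 187/131 183/130 197/131 194/130 197/132
228 181/132 151/133 120/130 97/5 129/6 160/6 169/8 180/119 189/130 184/130 194/189 219/255 217/255 211/255 200/255 193/255
234 184/133 185/132 182/130 171/124 143/43 159/14 177/71 131/130 136/131 132/128 183/255 207/255 212/255 215/255 215/255 219/255
240 180/132 185/128 181/131 182/129 182/132 175/127 165/130 154/132 126/128 126/134 139/255 155/255 165/255 175/255 182/255 190/255
```

The lift shows the mould drooping in the grip: it pivoted about the pads, mouth end down. That helps, because gripping along the axis is ideal here. I'll measure the droop angle from the silhouette extents in both fixed views.

```bash
cat > droop.py <<'E'
from plan import *
def ends(P,Rm,b,gx=.0844,gz=.072):
    b=np.radians(b);mz=-np.cos(b)*Rm[:,0]+np.sin(b)*Rm[:,2];g=P-gz*Rm[:,2]
    y=Rm[:,1];x=np.cross(y,mz);t=np.radians(np.arange(0,360,10))
    ring=.026*(np.outer(np.cos(t),x)+np.outer(np.sin(t),y))
    return g+mz*gx,g+mz*(gx-.13),ring,mz
def bbox(n,P,Rm,b,**k):
    c=r.get_calibration(n);m,e,ring,_=ends(P,Rm,b,**k)
    q=np.array([proj(n,p+u,c) for p in(m,e) for u in ring]);return np.r_[q.min(0),q.max(0)]
E
python3 - <<'E'
from droop import *
np.set_printoptions(precision=0,suppress=True)
s=r.observe();P=s["position"];Rm=R.from_rotvec(s["eef_rot"]).as_matrix()
for n in("scene","top"):
    im=r.capture(n);cv2.imwrite(f"pics/{n}11.png",im)
    hsv=cv2.cvtColor(im,cv2.COLOR_BGR2HSV);m=((hsv[...,1]<45)&(hsv[...,2]>90)).astype(np.uint8)
    k,L,st,ce=cv2.connectedComponentsWithStats(m)
    for i in range(1,k):
        if st[i][4]>60 and (abs(ce[i]-proj(n,P+[0,0,.05]))<50).all(): print(n,st[i],st[i][:2]+st[i][2:4])
    for b in range(0,91,15): print(b,bbox(n,P,Rm,b))
E
```

```text
scene [314 160  21  25 193] [335 185]
scene [ 323  174   51   61 1386] [374 235]
0 [312. 159. 374. 208.]
15 [312. 167. 374. 204.]
30 [314. 173. 373. 200.]
45 [317. 168. 372. 209.]
60 [321. 164. 370. 217.]
75 [326. 162. 367. 223.]
90 [333. 161. 364. 227.]
top [192 191  42  30 801] [234 221]
0 [167. 186. 225. 215.]
15 [168. 185. 225. 216.]
30 [167. 185. 225. 216.]
45 [166. 185. 223. 216.]
60 [167. 185. 219. 215.]
75 [170. 185. 213. 215.]
90 [173. 186. 206. 213.]
```

```bash
python3 - <<'E'
from droop import *
np.set_printoptions(precision=0,suppress=True,linewidth=220)
s=r.observe();P=s["position"];Rm=R.from_rotvec(s["eef_rot"]).as_matrix()
im=r.capture("wrist");cv2.imwrite("pics/w11.png",im)
hsv=cv2.cvtColor(im,cv2.COLOR_BGR2HSV);m=((hsv[...,1]<45)&(hsv[...,2]>60)).astype(np.uint8)
# ascii map
small=[''.join('#' if m[y:y+6,x:x+6].mean()>.5 else ('.' if hsv[y:y+6,x:x+6,2].mean()>70 else ' ') for x in range(130,440,6)) for y in range(90,420,6)]
for i,l in enumerate(small): print(90+6*i,l)
for gz in(.03,.05,.072):
  for b in(0,30,50,70): print(gz,b,bbox("wrist",P,Rm,b,gz=gz),bbox("scene",P,Rm,b,gz=gz))
E
```

```text
90 ..........................................         .
96 ..........................................        ..
102 ...........................................     ....
108 ............................................  ......
114 ....................................................
120 ....................................................
126 ....................................................
132 .......................#....#.......................
138 .......................#...##.......................
144 .......................#...##.......................
150 .......................#...##.......................
156 .......................#...##.......................
162 .......................#...##.......................
168 .......................#...##.......................
174 .......................#...##.......................
180 .......................#...##.......................
186 .......................#...##.......................
192 .......................##..##.......................
198 ..................###############...................
204 ...............
[... 1957 characters left out ...]
           ###..  
414  ....                                         #...  
0.03 0 [229. 173. 337. 406.] [311. 176. 371. 225.]
0.03 30 [222. 171. 345. 358.] [313. 191. 371. 216.]
0.03 50 [219. 187. 348. 322.] [317. 184. 369. 228.]
0.03 70 [218. 219. 348. 346.] [323. 180. 366. 237.]
0.05 0 [222. 182. 345. 432.] [312. 168. 372. 217.]
0.05 30 [212. 180. 354. 378.] [313. 182. 372. 209.]
0.05 50 [208. 200. 358. 346.] [317. 176. 370. 220.]
0.05 70 [208. 228. 358. 382.] [324. 172. 367. 230.]
0.072 0 [211. 193. 356. 464.] [312. 159. 374. 209.]
0.072 30 [198. 195. 368. 403.] [314. 173. 373. 201.]
0.072 50 [193. 221. 373. 398.] [318. 167. 372. 212.]
0.072 70 [194. 241. 372. 432.] [324. 163. 368. 221.]
```

The map settles it: the mould is level and held rigidly, and the "drooping" part was the small cup behind it. The plan is to insert the mould with the tool coming from the robot side (φ=−60°), release it, then regrip along the post axis and twist it home.

{"op": "step_arm", "data": {"moves": [{"wx": 0.055, "wy": -0.093, "wz": -0.044, "tx": 0.5, "ty": -1.65, "tz": 0.3, "fingers": 0.2}, {"wx": 0.055, "wy": -0.093, "wz": -0.044, "tx": 0.5, "ty": -1.65, "tz": 0.3, "fingers": 0.2}, {"wx": 0.055, "wy": -0.093, "wz": -0.044, "tx": 0.5, "ty": -1.65, "tz": 0.3, "fingers": 0.2}, {"wx": 0.055, "wy": -0.093, "wz": -0.044, "tx": 0.5, "ty": -1.65, "tz": 0.3, "fingers": 0.2}, {"wx": 0.055, "wy": -0.093, "wz": -0.044, "tx": 0.5, "ty": -1.65, "tz": 0.3, "fingers": 0.2}]}}

```text
t: 13.23
position: [0.5923, 0.1073, 0.2229]
eef_rot: [2.464, 1.615, 0.811]
contact_force: [0.8, -1.2, -1.2]
width: 0.0503
gripper_force: 62.7
```

{"op": "step_arm", "data": {"moves": [{"wx": 0.055, "wy": -0.093, "wz": -0.044, "tx": 0.5, "ty": -1.65, "tz": 0.3, "fingers": 0.2}, {"wx": 0.055, "wy": -0.093, "wz": -0.044, "tx": 0.5, "ty": -1.65, "tz": 0.3, "fingers": 0.2}, {"wx": 0.055, "wy": -0.093, "wz": -0.044, "tx": 0.5, "ty": -1.65, "tz": 0.3, "fingers": 0.2}, {"wx": 0.055, "wy": -0.093, "wz": -0.044, "tx": 0.5, "ty": -1.65, "tz": 0.3, "fingers": 0.2}, {"wx": 0.055, "wy": -0.093, "wz": -0.044, "tx": 0.5, "ty": -1.65, "tz": 0.3, "fingers": 0.2}]}}

```text
t: 13.65
position: [0.6156, 0.0323, 0.2351]
eef_rot: [2.338, 1.162, 1.449]
contact_force: [1.8, -0.5, -1.9]
width: 0.0504
gripper_force: 62.8
```

{"op": "step_arm", "data": {"moves": [{"wx": 0.055, "wy": -0.093, "wz": -0.044, "tx": 0.5, "ty": -1.65, "tz": 0, "fingers": 0.2}, {"wx": 0.055, "wy": -0.093, "wz": -0.044, "tx": 0.5, "ty": -1.65, "tz": 0, "fingers": 0.2}, {"wx": 0, "wy": 0, "wz": 0, "tx": 0, "ty": 0, "tz": 0, "fingers": 0.2}, {"wx": 0, "wy": 0, "wz": 0, "tx": 0, "ty": 0, "tz": 0, "fingers": 0.2}, {"wx": 0, "wy": 0, "wz": 0, "tx": 0, "ty": 0, "tz": 0, "fingers": 0.2}]}}

```text
t: 14.07
position: [0.6259, 0.014, 0.2311]
eef_rot: [2.29, 1.046, 1.58]
contact_force: [0.3, 0.3, -0.7]
width: 0.05
gripper_force: 62.8
```

```bash
python3 - <<'E'
from plan import *
np.set_printoptions(precision=3,suppress=True)
s=r.observe();print(s["position"],s["joints"],s["contact_force"],s["width"],s["t"])
Rt,p=pose(-60,.13);print(*delta(Rt,p))
Rm=R.from_rotvec(s["eef_rot"]).as_matrix();mo=s["position"]+Rm@[-GX,0,-GZ];ce=mo+.13*Rm[:,0]
print("mouth post frame",M.T@(mo-O), M.T@Rm[:,0])
for n in("scene","top"):
    im=r.capture(n);cv2.imwrite(f"pics/{n}12.png",im);hsv=cv2.cvtColor(im,cv2.COLOR_BGR2HSV);m=((hsv[...,1]<45)&(hsv[...,2]>90)).astype(np.uint8)
    a,b=proj(n,mo),proj(n,ce);print(n,"mouth",a,"closed",b)
    x0,y0=(np.minimum(a,b)-25).astype(int);x1,y1=(np.maximum(a,b)+25).astype(int)
    for y in range(y0,y1,3): print(y,''.join('#' if m[y,x] else ('.' if hsv[y,x,2]>70 else ' ') for x in range(x0,x1,2)),x0)
E
```

```text
[0.626 0.014 0.231] [-0.466  0.095 -1.209 -0.74   0.654  2.188] [ 0.278  0.316 -0.741] 0.04997486917398701 14.0667
[ 0.074 -0.134 -0.053] [ 0.258 -2.303 -0.608] 1.3241562321571463
mouth post frame [ 0.    -0.008  0.156] [-0.103  0.059  0.993]
scene mouth [266.26  173.755] closed [286.319 153.182]
128 ##########..    ..                  241
131 #######.....    ..                  241
134 ####.......    ...                  241
137 #..........   .....                 241
140 ...........   ....                . 241
143 ..........     .    #####         . 241
146 ............      #########       . 241
149 .............   .###########.  .. # 241
152 ............. .############## ...   241
155 ............ ################....   241
158 ........... ##.##############....   241
161 ............################...   . 241
164 .............##############.     .. 241
167 ..........#################    .... 241
170 .........#############..##......... 241
173 .........############..##.......... 241
176 .........##########....##.......... 241
179 ..........########................. 241
182 ......
[... 728 characters left out ...]
.#############.  ................ 231
196 ..........#############       ............ 231
199 ..........#############        ........... 231
202 ..........#############         .......... 231
205 ...........###########.    .#    ......... 231
208 #.............#.######.     ##    ..###### 231
211 ..............   ...##      ###    .###### 231
214 .............     ...        ##.#...###### 231
217 ............                   .....###### 231
220 #...........                   .........## 231
223 ............    ..             .........## 231
226 ............    .              ..........# 231
229 ............  ...               .......... 231
232 ............  .#.                ......... 231
```

```bash
python3 - <<'E'
from plan import *
np.set_printoptions(precision=3,suppress=True)
for phi in(-40,-30):
    Rt,p=pose(phi,.125);print(phi,*delta(Rt,p),p)
print("per cm along -z", -M[:,2])
E
```

```text
-40 [0.129 0.079 0.222] [-1.129 -0.716 -2.305] 2.2035668700802287 [0.615 0.007 0.21 ]
-30 [0.156 0.183 0.36 ] [-2.012  0.075 -2.718] 3.5445395117622187 [0.607 0.015 0.206]
per cm along -z [-0.119 -0.561 -0.819]
```

{"op": "step_arm", "data": {"moves": [{"wx": 0.036, "wy": 0.033, "wz": 0.073, "tx": -0.4, "ty": -0.1, "tz": -0.6, "fingers": 0.2}, {"wx": 0.036, "wy": 0.033, "wz": 0.073, "tx": -0.4, "ty": -0.1, "tz": -0.6, "fingers": 0.2}, {"wx": 0.036, "wy": 0.033, "wz": 0.073, "tx": -0.4, "ty": -0.1, "tz": -0.6, "fingers": 0.2}, {"wx": 0.036, "wy": 0.033, "wz": 0.073, "tx": -0.4, "ty": -0.1, "tz": -0.6, "fingers": 0.2}, {"wx": 0, "wy": 0, "wz": 0, "tx": 0, "ty": 0, "tz": 0, "fingers": 0.2}]}}

```text
t: 14.58
position: [0.6127, 0.0087, 0.2096]
eef_rot: [-2.271, -1.269, -1.546]
contact_force: [0.5, -0.5, -0.9]
width: 0.0499
gripper_force: 62.8
```

```bash
cat > st.py <<'E'
from plan import *
import sys
np.set_printoptions(precision=3,suppress=True)
phi,sm=map(float,sys.argv[1:3])
s=r.observe();print("t",s["t"],s["position"],"j",s["joints"],"F",s["contact_force"],s["wrist_torque"],s["width"])
Rt,p=pose(phi,sm);print(*delta(Rt,p))
Rm=R.from_rotvec(s["eef_rot"]).as_matrix();mo=s["position"]+Rm@[-GX,0,-GZ]
print("mouth in post",M.T@(mo-O),"axis",M.T@Rm[:,0])
E
sleep 0; python3 st.py -35 .125
```

```text
t 14.5833 [0.613 0.009 0.21 ] j [-0.653  0.191 -0.89  -0.007  1.003  1.746] F [ 0.508 -0.533 -0.947] [-0.639  0.849 -0.015] 0.04988623445901524
[0.013 0.005 0.025] [-0.147  0.229 -0.188] 0.23299931295352289
mouth in post [ 0.003 -0.     0.126] axis [-0.011  0.008  1.   ]
```

{"op": "step_arm", "data": {"moves": [{"wx": 0.013, "wy": 0.005, "wz": 0.025, "tx": -0.2, "ty": -0.6, "tz": -1.2, "fingers": 0.2}, {"wx": 0, "wy": 0, "wz": 0, "tx": -0.12, "ty": -0.56, "tz": -0.82, "fingers": 0.2}, {"wx": 0, "wy": 0, "wz": 0, "tx": -0.12, "ty": -0.56, "tz": -0.82, "fingers": 0.2}, {"wx": 0, "wy": 0, "wz": 0, "tx": -0.12, "ty": -0.56, "tz": -0.82, "fingers": 0.2}, {"wx": 0, "wy": 0, "wz": 0, "tx": -0.12, "ty": -0.56, "tz": -0.82, "fingers": 0.2}]}}

```text
t: 15.0
position: [0.6049, -0.0182, 0.1631]
eef_rot: [-2.243, -1.279, -1.539]
contact_force: [0.7, -0.3, -1.3]
width: 0.0501
gripper_force: 62.9
```

```bash
python3 st.py -35 .07
```

```text
t 15.0 [ 0.605 -0.018  0.163] j [-0.726  0.324 -0.866  0.031  1.048  1.583] F [ 0.724 -0.283 -1.335] [-0.682  0.852  0.037] 0.05011291260806279
[0.002 0.003 0.002] [-0.023 -0.168 -0.043] 0.04277166823493918
mouth in post [-0.001 -0.     0.071] axis [-0.002 -0.002  1.   ]
```

{"op": "step_arm", "data": {"moves": [{"wx": 0, "wy": 0, "wz": 0, "tx": -0.06, "ty": -0.28, "tz": -0.41, "fingers": 0.2}, {"wx": 0, "wy": 0, "wz": 0, "tx": -0.06, "ty": -0.28, "tz": -0.41, "fingers": 0.2}, {"wx": 0, "wy": 0, "wz": 0, "tx": -0.06, "ty": -0.28, "tz": -0.41, "fingers": 0.2}, {"wx": 0, "wy": 0, "wz": 0, "tx": -0.06, "ty": -0.28, "tz": -0.41, "fingers": 0.2}, {"wx": 0, "wy": 0, "wz": 0, "tx": -0.06, "ty": -0.28, "tz": -0.41, "fingers": 0.2}]}}

```text
t: 15.42
position: [0.6022, -0.0326, 0.143]
eef_rot: [-2.242, -1.278, -1.54]
contact_force: [0.6, -0.2, -1.0]
width: 0.05
gripper_force: 62.9
```

```bash
python3 st.py -35 .045
```

```text
t 15.4167 [ 0.602 -0.033  0.143] j [-0.757  0.38  -0.855  0.038  1.059  1.524] F [ 0.625 -0.16  -1.03 ] [-0.64   0.883 -0.032] 0.049994982570387966
[0.002 0.003 0.002] [-0.056 -0.128 -0.081] 0.039402719509543736
mouth in post [-0.001  0.     0.046] axis [-0.001 -0.002  1.   ]
```

{"op": "step_arm", "data": {"moves": [{"wx": 0, "wy": 0, "wz": 0, "tx": -0.06, "ty": -0.28, "tz": -0.41, "fingers": 0.2}, {"wx": 0, "wy": 0, "wz": 0, "tx": -0.06, "ty": -0.28, "tz": -0.41, "fingers": 0.2}, {"wx": 0, "wy": 0, "wz": 0, "tx": -0.06, "ty": -0.28, "tz": -0.41, "fingers": 0.2}, {"wx": 0, "wy": 0, "wz": 0, "tx": -0.06, "ty": -0.28, "tz": -0.41, "fingers": 0.2}, {"wx": 0, "wy": 0, "wz": 0, "tx": -0.06, "ty": -0.28, "tz": -0.41, "fingers": 0.2}]}}

```text
t: 15.83
position: [0.5992, -0.0467, 0.1223]
eef_rot: [-2.242, -1.278, -1.539]
contact_force: [1.1, -0.9, -2.1]
width: 0.0502
gripper_force: 62.9
```

{"op": "step_arm", "data": {"moves": [{"wx": 0, "wy": 0, "wz": 0, "tx": -0.02, "ty": -0.11, "tz": -0.16, "fingers": 0.2}, {"wx": 0, "wy": 0, "wz": 0, "tx": -0.02, "ty": -0.11, "tz": -0.16, "fingers": 0.2}, {"wx": 0, "wy": 0, "wz": 0, "tx": -0.02, "ty": -0.11, "tz": -0.16, "fingers": 0.2}, {"wx": 0, "wy": 0, "wz": 0, "tx": -0.02, "ty": -0.11, "tz": -0.16, "fingers": 0.2}, {"wx": 0, "wy": 0, "wz": 0, "tx": 0, "ty": 0, "tz": 0, "fingers": 0.2}]}}

```text
t: 16.25
position: [0.5984, -0.0509, 0.1161]
eef_rot: [-2.243, -1.278, -1.539]
contact_force: [-0.3, -0.3, -1.1]
width: 0.0498
gripper_force: 62.9
```

```bash
python3 st.py -35 .01
```

```text
t 16.25 [ 0.598 -0.051  0.116] j [-0.795  0.453 -0.836  0.05   1.069  1.449] F [-0.256 -0.261 -1.062] [-0.681  0.826 -0.021] 0.049842546074332805
[0.001 0.003 0.002] [-0.093 -0.263 -0.265] 0.09378719017226249
mouth in post [-0.001  0.     0.014] axis [-0.001 -0.002  1.   ]
```

The mould is over the post with no contact, its rim about 14 mm above the collar. I'll lower it a little, release it and back off along the tool.

{"op": "step_arm", "data": {"moves": [{"wx": 0, "wy": 0, "wz": 0, "tx": -0.02, "ty": -0.11, "tz": -0.16, "fingers": 0.2}, {"wx": 0, "wy": 0, "wz": 0, "tx": -0.02, "ty": -0.11, "tz": -0.16, "fingers": 0.2}, {"wx": 0, "wy": 0, "wz": 0, "tx": 0, "ty": 0, "tz": 0, "fingers": 0.2}, {"wx": 0, "wy": 0, "wz": 0, "tx": 0, "ty": 0, "tz": 0, "fingers": -1}, {"wx": 0, "wy": 0, "wz": 0, "tx": 0, "ty": 0, "tz": 0, "fingers": -1}]}}

```text
t: 16.67
position: [0.5981, -0.0531, 0.1132]
eef_rot: [-2.243, -1.278, -1.54]
contact_force: [-0.8, 0.6, -0.5]
width: 0.0729
gripper_force: 0.0
```

{"op": "step_arm", "data": {"moves": [{"wx": 0, "wy": 0, "wz": 0, "tx": 0, "ty": 0, "tz": 0, "fingers": -1}, {"wx": 0, "wy": 0, "wz": 0, "tx": 0, "ty": 0, "tz": 0, "fingers": -1}, {"wx": 0, "wy": 0, "wz": 0, "tx": 0, "ty": 0, "tz": 0, "fingers": -1}, {"wx": 0, "wy": 0, "wz": 0, "tx": -0.7, "ty": -0.54, "tz": 0.47, "fingers": -1}, {"wx": 0, "wy": 0, "wz": 0, "tx": -1.4, "ty": -1.08, "tz": 0.94, "fingers": -1}]}}

```text
t: 17.08
position: [0.5766, -0.0679, 0.1268]
eef_rot: [-2.241, -1.279, -1.538]
contact_force: [-1.2, 0.4, -0.6]
width: 0.0853
gripper_force: 0.0
```

{"op": "step_arm", "data": {"moves": [{"wx": 0, "wy": 0, "wz": 0, "tx": -2.1, "ty": -1.62, "tz": 1.41, "fingers": -1}, {"wx": 0, "wy": 0, "wz": 0, "tx": -2.1, "ty": -1.62, "tz": 1.41, "fingers": -1}, {"wx": 0, "wy": 0, "wz": 0, "tx": -2.1, "ty": -1.62, "tz": 1.41, "fingers": -1}, {"wx": 0, "wy": 0, "wz": 0, "tx": -0.5, "ty": 0, "tz": 3, "fingers": -1}, {"wx": 0, "wy": 0, "wz": 0, "tx": -0.5, "ty": 0, "tz": 3, "fingers": -1}]}}

```text
t: 17.5
position: [0.5033, -0.119, 0.2302]
eef_rot: [-2.244, -1.274, -1.539]
contact_force: [1.4, -1.4, 1.0]
width: 0.0855
gripper_force: 0.0
```

```bash
cat >> plan.py <<'E'
def axial(psi,s):
    "tool down the post axis, tool y at angle psi round the post, grasp centre s above the collar"
    k=np.radians(psi);ty=np.cos(k)*M[:,0]+np.sin(k)*M[:,1];tz=-M[:,2];tx=np.cross(ty,tz)
    return np.stack([tx,ty,tz],1),O+(s-GZ)*M[:,2]
E
python3 - <<'E'
from plan import *
np.set_printoptions(precision=3,suppress=True)
s=r.observe();print(s["t"],s["position"],s["joints"],s["contact_force"])
for psi in(55,20,-20):
    Rt,p=axial(psi,.22);print(psi,*delta(Rt,p),p)
Rt,p=axial(55,.22)
# mould on post?
T=O+.012*M[:,2];C=O+.142*M[:,2]
for n in("scene","top"):
    im=r.capture(n);cv2.imwrite(f"pics/{n}13.png",im);hsv=cv2.cvtColor(im,cv2.COLOR_BGR2HSV);m=((hsv[...,1]<45)&(hsv[...,2]>90)).astype(np.uint8)
    a,b=proj(n,T),proj(n,C);print(n,"mouth",a,"closed",b)
    x0,y0=(np.minimum(a,b)-18).astype(int);x1,y1=(np.maximum(a,b)+18).astype(int)
    for y in range(y0,y1,2): print(y,''.join('#' if m[y,x] else ('.' if hsv[y,x,2]>70 else ' ') for x in range(x0,x1,1)),x0)
E
```

```text
17.5 [ 0.503 -0.119  0.23 ] [-1.086  0.293 -0.63   0.946  1.059  0.848] [ 1.387 -1.449  1.002]
55 [-1.103  0.994 -0.514] [ 5.018  5.681 -3.899] 12.876625452229339 [ 0.553 -0.062  0.191]
20 [-0.786  0.948 -1.113] [ 5.018  5.681 -3.899] 13.60489053032363 [ 0.553 -0.062  0.191]
-20 [-0.337  0.81  -1.739] [ 5.018  5.681 -3.899] 15.963105067515148 [ 0.553 -0.062  0.191]
scene mouth [245.321 199.716] closed [261.775 177.473]
159 #................................................... 227
161 .................................................... 227
163 .................................................... 227
165 .................................................... 227
167 .................................................... 227
169 .................................................... 227
171 .................................................... 227
173 ..............................##########............ 227
175 ............................###############......... 227
177 ...........................##################....... 227
179 .........................#####################...... 227
181 ..
[... 1962 characters left out ...]
...... 275
212 ..........#############################################..... 275
214 ...........############################################..... 275
216 ..............##########################################.... 275
218 ......................#################################..... 275
220 ............................############################.... 275
222 ..................................#######################... 275
224 ....................................####################.... 275
226 ......................................#############......... 275
228 ............................................................ 275
230 ............................................................ 275
```

```bash
cat > un2.py <<'E'
from plan import *
import sys
sm=float(sys.argv[1]);n=sys.argv[2] if len(sys.argv)>2 else "wrist"
np.set_printoptions(precision=3,suppress=True,linewidth=200)
c=r.get_calibration(n);im=r.capture(n);cv2.imwrite(f"pics/un_{n}_{r.observe()['t']:.1f}.png",im);g=cv2.cvtColor(im,cv2.COLOR_BGR2GRAY)
print("cam post",M.T@(c["T"][:3,3]-O))
offs=[-.012,-.008,-.004,.002,.005,.008,.011,.014,.018,.025,.04]
print("s:",offs)
for ph in range(-100,121,6):
    k=np.radians(ph);u=np.cos(k)*M[:,0]+np.sin(k)*M[:,1];row=[]
    for o in offs:
        p=O+(sm+o)*M[:,2]+.026*u;q=proj(n,p,c)
        ok=np.dot(c["T"][:3,3]-p,u)>0 and 0<=q[0]<559 and 0<=q[1]<419
        row.append(int(g[int(round(q[1])),int(round(q[0]))]) if ok else 0)
    if any(row): print(ph,row)
E
python3 un2.py .011; python3 un2.py .011 top
```

```text
cam post [ 0.227 -0.142  0.228]
s: [-0.012, -0.008, -0.004, 0.002, 0.005, 0.008, 0.011, 0.014, 0.018, 0.025, 0.04]
-100 [132, 69, 99, 121, 124, 126, 137, 122, 122, 126, 122]
-94 [146, 116, 79, 126, 123, 125, 126, 131, 122, 129, 132]
-88 [144, 71, 71, 126, 125, 125, 135, 132, 132, 131, 134]
-82 [144, 97, 64, 138, 139, 139, 132, 139, 139, 135, 136]
-76 [145, 98, 80, 138, 140, 137, 135, 171, 142, 133, 141]
-70 [143, 73, 78, 137, 139, 137, 140, 168, 141, 144, 146]
-64 [146, 76, 80, 149, 145, 143, 142, 164, 142, 147, 143]
-58 [141, 77, 77, 144, 148, 147, 144, 153, 146, 146, 148]
-52 [145, 75, 77, 142, 138, 141, 137, 164, 146, 145, 147]
-46 [146, 74, 73, 148, 147, 147, 151, 147, 148, 150, 145]
-40 [145, 73, 76, 144, 148, 146, 149, 149, 146, 150, 148]
-34 [146, 77, 70, 141, 146, 147, 144, 148, 150, 151, 147]
-28 [117, 117, 152, 149, 152, 151, 152, 151, 151, 146, 150]
-22 [118, 118, 152, 137, 136, 120, 132, 136, 148, 150, 147]
-16 [115, 120, 150, 146, 147, 147, 144, 147, 144, 146, 144]
-10 [93, 88, 73, 150, 146, 149, 147, 149, 141, 144, 144]
-4 [74, 75, 78, 136, 137, 138, 142, 139, 133, 137,
[... 1626 characters left out ...]
, 113, 124, 136, 132, 134, 132, 132, 138, 139, 136]
14 [114, 114, 123, 132, 131, 135, 131, 131, 134, 135, 133]
20 [114, 112, 120, 131, 135, 127, 128, 128, 131, 128, 130]
26 [112, 115, 115, 124, 127, 124, 127, 127, 125, 123, 124]
32 [111, 115, 120, 124, 124, 127, 115, 119, 119, 120, 115]
38 [113, 113, 120, 115, 115, 115, 115, 120, 120, 120, 115]
44 [114, 114, 114, 109, 114, 114, 120, 120, 124, 117, 114]
50 [114, 111, 109, 114, 115, 121, 121, 124, 124, 119, 123]
56 [111, 109, 110, 115, 121, 121, 114, 114, 116, 119, 115]
62 [110, 110, 115, 121, 113, 114, 114, 116, 149, 143, 121]
68 [110, 115, 113, 114, 114, 116, 125, 149, 149, 123, 118]
74 [115, 113, 113, 114, 125, 125, 149, 149, 143, 126, 118]
```

The wrist band shows the rim at s≈11 mm, the tooth centred at φ≈−22° and the notch edge near φ≈+40°, so the notch centre is at about +53°. Next I swing the tool into line with the post axis, above the mould.

{"op": "step_arm", "data": {"moves": [{"wx": -0.085, "wy": 0.0765, "wz": -0.0395, "tx": 0.44, "ty": 0.7, "tz": 0.3, "fingers": -1}, {"wx": -0.085, "wy": 0.0765, "wz": -0.0395, "tx": 0.44, "ty": 0.7, "tz": 0.3, "fingers": -1}, {"wx": -0.085, "wy": 0.0765, "wz": -0.0395, "tx": 0.44, "ty": 0.7, "tz": 0.3, "fingers": -1}, {"wx": -0.085, "wy": 0.0765, "wz": -0.0395, "tx": 0.44, "ty": 0.7, "tz": 0.3, "fingers": -1}, {"wx": -0.085, "wy": 0.0765, "wz": -0.0395, "tx": 0.44, "ty": 0.7, "tz": 0.3, "fingers": -1}]}}

```text
t: 18.12
position: [0.5239, -0.0843, 0.2428]
eef_rot: [2.609, 1.302, 0.858]
contact_force: [1.4, -0.8, -1.4]
width: 0.0854
gripper_force: 0.0
```

{"op": "step_arm", "data": {"moves": [{"wx": -0.085, "wy": 0.0765, "wz": -0.0395, "tx": 0.44, "ty": 0.7, "tz": 0.3, "fingers": -1}, {"wx": -0.085, "wy": 0.0765, "wz": -0.0395, "tx": 0.44, "ty": 0.7, "tz": 0, "fingers": -1}, {"wx": -0.085, "wy": 0.0765, "wz": -0.0395, "tx": 0.44, "ty": 0.7, "tz": 0, "fingers": -1}, {"wx": -0.085, "wy": 0.0765, "wz": -0.0395, "tx": 0.44, "ty": 0.7, "tz": 0, "fingers": -1}, {"wx": -0.085, "wy": 0.0765, "wz": -0.0395, "tx": 0.44, "ty": 0.7, "tz": 0, "fingers": -1}]}}

```text
t: 18.53
position: [0.5462, -0.048, 0.2455]
eef_rot: [2.559, 1.122, 0.045]
contact_force: [0.6, -0.5, -0.1]
width: 0.0852
gripper_force: 0.0
```

{"op": "step_arm", "data": {"moves": [{"wx": -0.085, "wy": 0.0765, "wz": -0.0395, "tx": 0.44, "ty": 0.7, "tz": 0, "fingers": -1}, {"wx": -0.085, "wy": 0.0765, "wz": -0.0395, "tx": 0.44, "ty": 0.7, "tz": 0, "fingers": -1}, {"wx": -0.085, "wy": 0.0765, "wz": -0.0395, "tx": 0.44, "ty": 0.7, "tz": 0, "fingers": -1}, {"wx": 0, "wy": 0, "wz": 0, "tx": 0, "ty": 0, "tz": 0, "fingers": -1}, {"wx": 0, "wy": 0, "wz": 0, "tx": 0, "ty": 0, "tz": 0, "fingers": -1}]}}

```text
t: 18.95
position: [0.5589, -0.0264, 0.2374]
eef_rot: [2.44, 0.986, -0.415]
contact_force: [-0.1, -0.6, 0.3]
width: 0.0853
gripper_force: 0.0
```

```bash
cat > ax.py <<'E'
from plan import *
import sys
np.set_printoptions(precision=3,suppress=True)
psi,sm=map(float,sys.argv[1:3])
s=r.observe();print("t",s["t"],s["position"],"j",s["joints"],"F post",M.T@s["contact_force"],s["width"])
Rt,p=axial(psi,sm);print(*delta(Rt,p))
Rm=R.from_rotvec(s["eef_rot"]).as_matrix();g=M.T@(s["position"]-GZ*Rm[:,2]-O);y=M.T@Rm[:,1]
print("grasp in post",g,"-tz",-M.T@Rm[:,2],"psi",np.degrees(np.arctan2(y[1],y[0])))
E
python3 ax.py 55 .28
```

```text
t 18.95 [ 0.559 -0.026  0.237] j [ 0.154  0.527  0.17   1.425 -0.533  2.585] F post [ 0.639  0.021 -0.077] 0.08526632219079729
[-0.04   0.011 -0.019] [ 0.175 -0.213  0.297] 0.3775552756206093
grasp in post [-0.    -0.003  0.278] -tz [ 0.042 -0.013  0.999] psi 55.812217118541696
```

{"op": "step_arm", "data": {"moves": [{"wx": 0.0094, "wy": 0.0645, "wz": 0.0905, "tx": 0.02, "ty": -0.02, "tz": 0.03, "fingers": -1}, {"wx": 0.0094, "wy": 0.0645, "wz": 0.0905, "tx": 0.02, "ty": -0.02, "tz": 0.03, "fingers": -1}, {"wx": 0.0094, "wy": 0.0645, "wz": 0.0905, "tx": 0.02, "ty": -0.02, "tz": 0.03, "fingers": -1}, {"wx": 0.0094, "wy": 0.0645, "wz": 0.0905, "tx": 0.02, "ty": -0.02, "tz": 0.03, "fingers": -1}, {"wx": 0.0094, "wy": 0.0645, "wz": 0.0905, "tx": 0.02, "ty": -0.02, "tz": 0.03, "fingers": -1}]}}

```text
t: 19.37
position: [0.5592, -0.0299, 0.248]
eef_rot: [2.139, 1.65, -0.62]
contact_force: [0.4, 0.6, -0.0]
width: 0.0854
gripper_force: 0.0
```

{"op": "step_arm", "data": {"moves": [{"wx": 0.0094, "wy": 0.0645, "wz": 0.0905, "tx": 0.02, "ty": -0.02, "tz": 0.03, "fingers": -1}, {"wx": 0.0094, "wy": 0.0645, "wz": 0.0905, "tx": 0.02, "ty": -0.02, "tz": 0.03, "fingers": -1}, {"wx": 0.0094, "wy": 0.0645, "wz": 0.0905, "tx": 0.02, "ty": -0.02, "tz": 0.03, "fingers": -1}, {"wx": 0.0094, "wy": 0.0645, "wz": 0.0905, "tx": 0.02, "ty": -0.02, "tz": 0.03, "fingers": -1}, {"wx": 0.0094, "wy": 0.0645, "wz": 0.0905, "tx": 0.02, "ty": -0.02, "tz": 0.03, "fingers": -1}]}}

```text
t: 19.78
position: [0.5602, -0.031, 0.2496]
eef_rot: [1.662, 2.244, -0.813]
contact_force: [0.1, 0.0, -0.4]
width: 0.0853
gripper_force: 0.0
```

{"op": "step_arm", "data": {"moves": [{"wx": 0, "wy": 0, "wz": 0, "tx": 0, "ty": 0, "tz": 0, "fingers": -1}, {"wx": 0, "wy": 0, "wz": 0, "tx": 0, "ty": 0, "tz": 0, "fingers": -1}, {"wx": 0, "wy": 0, "wz": 0, "tx": 0, "ty": 0, "tz": 0, "fingers": -1}, {"wx": 0, "wy": 0, "wz": 0, "tx": 0, "ty": 0, "tz": 0, "fingers": -1}, {"wx": 0, "wy": 0, "wz": 0, "tx": 0, "ty": 0, "tz": 0, "fingers": -1}]}}

```text
t: 20.2
position: [0.5605, -0.0304, 0.2479]
eef_rot: [1.668, 2.239, -0.817]
contact_force: [-0.5, -0.1, 0.8]
width: 0.0856
gripper_force: 0.0
```

```bash
python3 ax.py 120 .28; python3 - <<'E'
from plan import *
im=cv2.imread("pics/x.png") if 0 else r.capture("wrist");cv2.imwrite("pics/w14.png",im)
hsv=cv2.cvtColor(im,cv2.COLOR_BGR2HSV);m=((hsv[...,1]<45)&(hsv[...,2]>85)).astype(np.uint8)
for y in range(60,420,8): print(y,''.join('#' if m[y:y+8,x:x+6].mean()>.5 else ('.' if hsv[y:y+8,x:x+6,2].mean()>60 else ' ') for x in range(130,440,6)))
print("closed end",proj("wrist",O+.141*M[:,2]),[proj("wrist",O+.141*M[:,2]+.026*(a*M[:,0]+b*M[:,1])) for a,b in((1,0),(0,1),(-1,0),(0,-1))])
E
```

```text
t 20.2 [ 0.56  -0.03   0.248] j [ 0.16   0.578  0.257  1.521 -0.557  1.518] F post [ 0.64  -0.465  0.568] 0.08555572573887917
[ 0.001 -0.008  0.026] [ 0.013  0.188 -0.753] 0.22478881730116773
grasp in post [0.006 0.002 0.285] -tz [-0.002  0.021  1.   ] psi 119.02213213299618
60 ....................................................
68 ....................................................
76 ....................................................
84 ....................................................
92 ....................................................
100 ....................................................
108 ....................................................
116 ....................................................
124 ....................................................
132 ....................................................
140 .........................####.......................
148 .......................#######......................
156 ......................#########.....................
164 ......................#########.....................
172 ......................#####
[... 1223 characters left out ...]
348          ..................................         
356           ................#..............           
364            ...............#.............            
372 ..          .....                  ....          .#.
380 ...                                             .###
388 ....                                           .####
396 .....                                          #####
404 .....                                         ######
412 ......                                        ######
closed end [288.52775948 202.64076114] [array([273.383366  , 228.40128492]), array([315.74760087, 217.38436153]), array([304.44202802, 175.57902218]), array([260.54707121, 187.56077284])]
```

```bash
python3 - <<'E'
from plan import *
im=cv2.imread("pics/w14.png");hsv=cv2.cvtColor(im,cv2.COLOR_BGR2HSV)
for y in range(128,240,5): print(y," ".join(f"{int(a):3d}{'w' if b<60 else '.'}" for a,b in zip(hsv[y,250:336:5,2],hsv[y,250:336:5,1])))
k=np.radians(np.arange(0,360,30))
for s in(.141,.011):
    print(s,np.round([proj("wrist",O+s*M[:,2]+.026*(np.cos(a)*M[:,0]+np.sin(a)*M[:,1])) for a in k]).astype(int).tolist())
E
```

```text
128 198. 142. 142. 150. 150. 150. 141. 147. 152. 136. 152. 156. 147. 136. 149. 154. 143. 150.
133 127. 137. 140. 140. 144. 149. 147. 120. 136. 135. 145. 142. 151. 152. 139. 144. 151. 147.
138 139. 137. 131. 141. 143. 142. 148. 129. 134. 134. 135. 136. 131. 146. 151. 152. 132. 149.
143 143. 131. 133. 130. 133. 140. 121w 189w 191w 186w 115w 137. 137. 139. 136. 154. 155. 143.
148 161. 149. 148. 133. 122. 189w 181w 178w 185w 191w 177w 183w 137. 134. 111. 145. 138. 146.
153 146. 151. 165. 146. 182w 189w 113w 108w 106w 107w 164w 179w 183w 135. 150. 145. 152. 130.
158 159. 132. 144. 163w 196w 107w 109w 110w 107w 110w 105w 102w 182w 137. 151. 143. 147. 146.
163 149. 154. 157. 188w 103w 103w 111w 111w 185w 197w 155w 102w 144w 191w 147. 152. 142. 147.
168 187. 175. 148. 183w 107w 104w 230w 229w 229w 227w 228w 227w 231w 187w 143. 149. 140. 146.
173 178. 173. 181. 189w  97w 229w 228w 228w 227w 227w 228w 226w 228w 228w 127. 134. 142. 146.
178 174. 173. 193. 151w 230w 228w 227w 229w 228w 226w 227w 227w 229w 227w 231w 135. 129. 127.
183 177. 168. 190. 164w 226w 228w 226w 228w 225w 227w 227w 227w 22
[... 663 characters left out ...]
5. 123. 133. 132. 141.
223 195. 188. 118. 127. 128. 117. 115. 116. 197w 204w 176w 135. 131. 129. 127. 131. 137. 139.
228 195. 184. 166. 124. 183. 115. 124. 127. 122. 127. 131. 134. 132. 120. 132. 140. 143. 134.
233 193. 180. 179. 178. 169. 165. 125. 121. 137. 129. 137. 132. 128. 135. 129. 137. 133. 205.
238 181. 187. 186. 174. 184. 177. 126. 127. 135. 133. 134. 128. 128. 133. 139. 141. 197. 203.
0.141 [[273, 228], [289, 232], [304, 228], [316, 217], [320, 202], [316, 187], [304, 176], [288, 171], [272, 176], [261, 188], [257, 203], [262, 218]]
0.011 [[279, 190], [289, 192], [300, 190], [308, 182], [311, 171], [308, 161], [300, 153], [289, 150], [278, 153], [270, 161], [268, 172], [271, 182]]
```

The wrist view shows the closed face centred about 9 mm downhill of the post axis: the mould leans within its play. Gripping with the pads closing along the lean direction (ψ=180°) will straighten it. I'll turn the tool there before descending.

{"op": "step_arm", "data": {"moves": [{"wx": 0.0141, "wy": 0.0663, "wz": 0.097, "tx": 0, "ty": 0.02, "tz": -0.08, "fingers": -1}, {"wx": 0.0141, "wy": 0.0663, "wz": 0.097, "tx": 0, "ty": 0.02, "tz": -0.08, "fingers": -1}, {"wx": 0.0141, "wy": 0.0663, "wz": 0.097, "tx": 0, "ty": 0.02, "tz": -0.08, "fingers": -1}, {"wx": 0.0141, "wy": 0.0663, "wz": 0.097, "tx": 0, "ty": 0.02, "tz": -0.08, "fingers": -1}, {"wx": 0.0141, "wy": 0.0663, "wz": 0.097, "tx": 0, "ty": 0.02, "tz": -0.08, "fingers": -1}]}}

```text
t: 20.67
position: [0.5606, -0.0292, 0.2433]
eef_rot: [0.977, 2.763, -0.942]
contact_force: [-0.0, 0.0, 0.2]
width: 0.0852
gripper_force: 0.0
```

{"op": "step_arm", "data": {"moves": [{"wx": 0.0141, "wy": 0.0663, "wz": 0.097, "tx": 0, "ty": 0.02, "tz": -0.08, "fingers": -1}, {"wx": 0.0141, "wy": 0.0663, "wz": 0.097, "tx": 0, "ty": 0.02, "tz": -0.08, "fingers": -1}, {"wx": 0.0141, "wy": 0.0663, "wz": 0.097, "tx": 0, "ty": 0.02, "tz": -0.08, "fingers": -1}, {"wx": 0.0141, "wy": 0.0663, "wz": 0.097, "tx": 0, "ty": 0.02, "tz": -0.08, "fingers": -1}, {"wx": 0, "wy": 0, "wz": 0, "tx": 0, "ty": 0, "tz": 0, "fingers": -1}]}}

```text
t: 21.08
position: [0.5605, -0.0283, 0.24]
eef_rot: [-0.297, -2.903, 0.945]
contact_force: [0.0, -0.1, -0.1]
width: 0.0855
gripper_force: 0.0
```

```bash
python3 ax.py 180 .22
```

```text
t 21.0833 [ 0.56  -0.028  0.24 ] j [ 0.174  0.58   0.231  1.496 -0.575  0.459] F post [-0.024  0.057 -0.14 ] 0.0855080500840016
[ 0.017 -0.015 -0.002] [-0.702 -3.383 -4.879] 1.4582785881559945
grasp in post [-0.002  0.     0.28 ] -tz [-0.02   0.007  1.   ] psi -179.5442977317537
```

{"op": "step_arm", "data": {"moves": [{"wx": 0.017, "wy": -0.015, "wz": -0.002, "tx": -0.3, "ty": -1.4, "tz": -2.05, "fingers": -1}, {"wx": 0, "wy": 0, "wz": 0, "tx": -0.3, "ty": -1.4, "tz": -2.05, "fingers": -1}, {"wx": 0, "wy": 0, "wz": 0, "tx": -0.3, "ty": -1.4, "tz": -2.05, "fingers": -1}, {"wx": 0, "wy": 0, "wz": 0, "tx": -0.24, "ty": -1.12, "tz": -1.64, "fingers": -1}, {"wx": 0, "wy": 0, "wz": 0, "tx": 0, "ty": 0, "tz": 0, "fingers": -1}]}}

```text
t: 21.5
position: [0.5468, -0.0833, 0.1598]
eef_rot: [-0.321, -2.918, 0.922]
contact_force: [-1.2, 0.4, 0.5]
width: 0.0854
gripper_force: 0.0
```

```bash
python3 ax.py 180 .11
```

```text
t 21.5 [ 0.547 -0.083  0.16 ] j [ 0.08   0.551 -0.02   1.202 -0.582  0.36 ] F post [ 0.176 -1.261  0.452] 0.08536380688062811
[0.002 0.001 0.009] [-0.643 -4.061 -5.863] 1.7464851817041567
grasp in post [-0.    -0.002  0.182] -tz [-0.001  0.004  1.   ] psi 179.51919670179038
```

{"op": "step_arm", "data": {"moves": [{"wx": 0, "wy": 0, "wz": 0, "tx": -0.13, "ty": -0.8, "tz": -1.17, "fingers": -1}, {"wx": 0, "wy": 0, "wz": 0, "tx": -0.13, "ty": -0.8, "tz": -1.17, "fingers": -1}, {"wx": 0, "wy": 0, "wz": 0, "tx": -0.13, "ty": -0.8, "tz": -1.17, "fingers": -1}, {"wx": 0, "wy": 0, "wz": 0, "tx": -0.13, "ty": -0.8, "tz": -1.17, "fingers": -1}, {"wx": 0, "wy": 0, "wz": 0, "tx": -0.13, "ty": -0.8, "tz": -1.17, "fingers": -1}]}}

```text
t: 21.92
position: [0.5435, -0.1214, 0.1044]
eef_rot: [-0.32, -2.924, 0.923]
contact_force: [0.1, 0.0, 0.3]
width: 0.0853
gripper_force: 0.0
```

{"op": "step_arm", "data": {"moves": [{"wx": 0, "wy": 0, "wz": 0, "tx": 0, "ty": 0, "tz": 0, "fingers": -1}, {"wx": 0, "wy": 0, "wz": 0, "tx": 0, "ty": 0, "tz": 0, "fingers": 0.2}, {"wx": 0, "wy": 0, "wz": 0, "tx": 0, "ty": 0, "tz": 0, "fingers": 0.2}, {"wx": 0, "wy": 0, "wz": 0, "tx": 0, "ty": 0, "tz": 0, "fingers": 0.2}, {"wx": 0, "wy": 0, "wz": 0, "tx": 0, "ty": 0, "tz": 0, "fingers": 0.2}]}}

```text
t: 22.33
position: [0.5442, -0.1204, 0.1053]
eef_rot: [-0.315, -2.926, 0.922]
contact_force: [0.1, 8.2, 4.7]
width: 0.0518
gripper_force: 54.4
```

{"op": "step_arm", "data": {"moves": [{"wx": 0, "wy": 0, "wz": 0, "tx": 0, "ty": 0, "tz": 0, "fingers": 0.2}, {"wx": 0, "wy": 0, "wz": 0, "tx": 0, "ty": 0, "tz": 0, "fingers": 0.2}, {"wx": 0, "wy": 0, "wz": 0, "tx": 0, "ty": 0, "tz": 0, "fingers": 0.2}, {"wx": 0, "wy": 0, "wz": 0, "tx": 0, "ty": 0, "tz": 0, "fingers": 0.2}, {"wx": 0, "wy": 0, "wz": 0, "tx": 0, "ty": 0, "tz": 0, "fingers": 0.2}]}}

```text
t: 22.75
position: [0.5442, -0.1205, 0.1053]
eef_rot: [-0.315, -2.926, 0.922]
contact_force: [1.1, 7.3, 4.2]
width: 0.0516
gripper_force: 54.5
```

```bash
python3 ax.py 180 .11
```

```text
t 22.75 [ 0.544 -0.12   0.105] j [ 0.018  0.569 -0.142  1.012 -0.593  0.279] F post [-3.633 -0.446  7.692] 0.051579875253879685
[0.    0.006 0.003] [-0.384 -0.342 -0.414] 0.16115850971378465
grasp in post [-0.001  0.003  0.116] -tz [ 0.001 -0.004  1.   ] psi 179.6579784329692
```

The mould is now held axially and straightened. I'll lift it 2 mm and twist most of the way towards the tooth.

{"op": "step_arm", "data": {"moves": [{"wx": 0, "wy": 0, "wz": 0, "tx": 0.02, "ty": 0.11, "tz": 0.16, "fingers": 0.2}, {"wx": -0.014, "wy": -0.066, "wz": -0.097, "tx": 0, "ty": 0, "tz": 0, "fingers": 0.2}, {"wx": -0.014, "wy": -0.066, "wz": -0.097, "tx": 0, "ty": 0, "tz": 0, "fingers": 0.2}, {"wx": -0.014, "wy": -0.066, "wz": -0.097, "tx": 0, "ty": 0, "tz": 0, "fingers": 0.2}, {"wx": -0.014, "wy": -0.066, "wz": -0.097, "tx": 0, "ty": 0, "tz": 0, "fingers": 0.2}]}}

```text
t: 23.17
position: [0.5436, -0.1202, 0.1063]
eef_rot: [0.993, 2.746, -0.912]
contact_force: [0.9, -0.0, -0.5]
width: 0.0519
gripper_force: 55.6
```

{"op": "step_arm", "data": {"moves": [{"wx": -0.014, "wy": -0.066, "wz": -0.097, "tx": 0, "ty": 0, "tz": 0, "fingers": 0.2}, {"wx": -0.014, "wy": -0.066, "wz": -0.097, "tx": 0, "ty": 0, "tz": 0, "fingers": 0.2}, {"wx": -0.014, "wy": -0.066, "wz": -0.097, "tx": 0, "ty": 0, "tz": 0, "fingers": 0.2}, {"wx": -0.014, "wy": -0.066, "wz": -0.097, "tx": 0, "ty": 0, "tz": 0, "fingers": 0.2}, {"wx": 0, "wy": 0, "wz": 0, "tx": 0, "ty": 0, "tz": 0, "fingers": 0.2}]}}

```text
t: 23.58
position: [0.5437, -0.1202, 0.1065]
eef_rot: [1.544, 2.341, -0.822]
contact_force: [1.0, 2.4, 4.3]
width: 0.0517
gripper_force: 55.8
```

```bash
python3 ax.py 105 .116; python3 un2.py .012
```

```text
t 23.5833 [ 0.544 -0.12   0.107] j [ 0.018  0.57  -0.136  1.021 -0.592  1.232] F post [0.38  0.509 4.924] 0.05171940959621489
[-0.043 -0.198 -0.288] [-0.27  -0.029 -0.048] 2.887426466227396
grasp in post [-0.     0.003  0.117] -tz [0.001 0.001 1.   ] psi 125.18324955881826
cam post [-0.068 -0.045  0.227]
s: [-0.012, -0.008, -0.004, 0.002, 0.005, 0.008, 0.011, 0.014, 0.018, 0.025, 0.04]
-100 [188, 180, 154, 117, 115, 136, 125, 155, 154, 110, 116]
-94 [182, 191, 112, 114, 124, 112, 144, 187, 153, 140, 111]
-88 [182, 170, 133, 136, 143, 144, 149, 151, 165, 185, 182]
-82 [168, 195, 152, 172, 177, 168, 189, 170, 186, 192, 192]
-76 [152, 187, 188, 193, 189, 191, 186, 185, 192, 185, 99]
```

{"op": "step_arm", "data": {"moves": [{"wx": -0.014, "wy": -0.066, "wz": -0.097, "tx": 0, "ty": 0, "tz": 0, "fingers": 0.2}, {"wx": -0.014, "wy": -0.066, "wz": -0.097, "tx": 0, "ty": 0, "tz": 0, "fingers": 0.2}, {"wx": -0.0095, "wy": -0.045, "wz": -0.066, "tx": 0, "ty": 0, "tz": 0, "fingers": 0.2}, {"wx": 0, "wy": 0, "wz": 0, "tx": -0.02, "ty": -0.11, "tz": -0.16, "fingers": 0.2}, {"wx": 0, "wy": 0, "wz": 0, "tx": -0.02, "ty": -0.11, "tz": -0.16, "fingers": 0.2}]}}

```text
t: 24.05
position: [0.5424, -0.1227, 0.1024]
eef_rot: [1.841, 2.032, -0.747]
contact_force: [0.1, -0.0, 1.6]
width: 0.0516
gripper_force: 56.4
```

```bash
python3 ax.py 105 .105
```

```text
t 24.05 [ 0.542 -0.123  0.102] j [ 0.013  0.572 -0.144  1.01  -0.591  1.533] F post [0.9   0.074 1.302] 0.051562302232633195
[-0.008 -0.028 -0.037] [-0.262 -0.401 -0.534] 0.38691341401441975
grasp in post [-0.     0.002  0.112] -tz [0.002 0.003 1.   ] psi 107.69785468989666
```

{"op": "step_arm", "data": {"moves": [{"wx": -0.003, "wy": -0.014, "wz": -0.02, "tx": 0, "ty": 0, "tz": 0, "fingers": 0.2}, {"wx": 0, "wy": 0, "wz": 0, "tx": -0.02, "ty": -0.11, "tz": -0.16, "fingers": 0.2}, {"wx": 0, "wy": 0, "wz": 0, "tx": -0.02, "ty": -0.11, "tz": -0.16, "fingers": 0.2}, {"wx": 0, "wy": 0, "wz": 0, "tx": 0, "ty": 0, "tz": 0, "fingers": 0.2}, {"wx": 0, "wy": 0, "wz": 0, "tx": 0, "ty": 0, "tz": 0, "fingers": 0.2}]}}

```text
t: 24.47
position: [0.5418, -0.1251, 0.0989]
eef_rot: [1.866, 2.001, -0.739]
contact_force: [-1.4, -1.3, -0.3]
width: 0.0511
gripper_force: 56.5
```

```bash
python3 ax.py 105 .105
```

```text
t 24.4667 [ 0.542 -0.125  0.099] j [ 0.009  0.574 -0.151  0.999 -0.592  1.557] F post [ 1.106 -1.132 -1.08 ] 0.05106463910347702
[-0.005 -0.012 -0.013] [-0.21  -0.161 -0.188] 0.1513771493022829
grasp in post [-0.     0.002  0.108] -tz [0.002 0.003 1.   ] psi 106.03953144244674
```

It has gone 8 mm below the tooth-top contact with no force, so the notch is over the tooth. I'll press it home.

{"op": "step_arm", "data": {"moves": [{"wx": 0, "wy": 0, "wz": 0, "tx": -0.02, "ty": -0.11, "tz": -0.16, "fingers": 0.2}, {"wx": 0, "wy": 0, "wz": 0, "tx": -0.02, "ty": -0.11, "tz": -0.16, "fingers": 0.2}, {"wx": 0, "wy": 0, "wz": 0, "tx": -0.01, "ty": -0.06, "tz": -0.08, "fingers": 0.2}, {"wx": 0, "wy": 0, "wz": 0, "tx": 0, "ty": 0, "tz": 0, "fingers": 0.2}, {"wx": 0, "wy": 0, "wz": 0, "tx": 0, "ty": 0, "tz": 0, "fingers": 0.2}]}}

```text
t: 24.88
position: [0.5421, -0.1252, 0.098]
eef_rot: [1.863, 2.003, -0.734]
contact_force: [-9.2, 28.7, 35.9]
width: 0.0515
gripper_force: 60.9
```

```bash
python3 ax.py 105 .105
```

```text
t 24.8833 [ 0.542 -0.125  0.098] j [ 0.008  0.572 -0.157  0.99  -0.591  1.552] F post [ -0.819 -14.981  44.412] 0.051527137018699154
[-0.006 -0.01  -0.017] [-0.238 -0.145 -0.095] 0.16512295372194968
grasp in post [-0.001  0.002  0.107] -tz [ 0.004 -0.001  1.   ] psi 106.13078813242377
```

Firm stop at 44 N, about 9 mm below the tooth-top contact. I'll relax, open and back off up the axis, then check.

{"op": "step_arm", "data": {"moves": [{"wx": 0, "wy": 0, "wz": 0, "tx": 0.04, "ty": 0.15, "tz": 0.22, "fingers": 0.2}, {"wx": 0, "wy": 0, "wz": 0, "tx": 0, "ty": 0, "tz": 0, "fingers": -1}, {"wx": 0, "wy": 0, "wz": 0, "tx": 0, "ty": 0, "tz": 0, "fingers": -1}, {"wx": 0, "wy": 0, "wz": 0, "tx": 0, "ty": 0, "tz": 0, "fingers": -1}, {"wx": 0, "wy": 0, "wz": 0, "tx": 0, "ty": 0, "tz": 0, "fingers": -1}]}}

```text
t: 25.3
position: [0.5418, -0.1265, 0.0969]
eef_rot: [1.867, 2.0, -0.739]
contact_force: [0.9, -0.2, -0.7]
width: 0.0854
gripper_force: 0.0
```

{"op": "step_arm", "data": {"moves": [{"wx": 0, "wy": 0, "wz": 0, "tx": 0, "ty": 0, "tz": 0, "fingers": -1}, {"wx": 0, "wy": 0, "wz": 0, "tx": 0.12, "ty": 0.56, "tz": 0.82, "fingers": -1}, {"wx": 0, "wy": 0, "wz": 0, "tx": 0.24, "ty": 1.12, "tz": 1.64, "fingers": -1}, {"wx": 0, "wy": 0, "wz": 0, "tx": 0.36, "ty": 1.68, "tz": 2.46, "fingers": -1}, {"wx": 0, "wy": 0, "wz": 0, "tx": 0.36, "ty": 1.68, "tz": 2.46, "fingers": -1}]}}

```text
t: 25.72
position: [0.552, -0.0758, 0.1714]
eef_rot: [1.868, 2.0, -0.741]
contact_force: [1.2, 0.1, 0.0]
width: 0.0853
gripper_force: 0.0
```

{"op": "step_arm", "data": {"moves": [{"wx": 0, "wy": 0, "wz": 0, "tx": 0.36, "ty": 1.68, "tz": 2.46, "fingers": -1}, {"wx": 0, "wy": 0, "wz": 0, "tx": 0.36, "ty": 1.68, "tz": 2.46, "fingers": -1}, {"wx": 0, "wy": 0, "wz": 0, "tx": 0.36, "ty": 1.68, "tz": 2.46, "fingers": -1}, {"wx": 0, "wy": 0, "wz": 0, "tx": 0, "ty": 0, "tz": 0, "fingers": -1}, {"wx": 0, "wy": 0, "wz": 0, "tx": 0, "ty": 0, "tz": 0, "fingers": -1}]}}

```text
t: 26.13
position: [0.5646, -0.0247, 0.2455]
eef_rot: [1.866, 2.0, -0.735]
contact_force: [0.3, -0.1, -0.9]
width: 0.0852
gripper_force: 0.0
```

```bash
python3 - <<'E'
from plan import *
np.set_printoptions(precision=1,suppress=True)
s=r.observe();print(s["t"],s["position"],s["contact_force"])
c=r.get_calibration("wrist");im=r.capture("wrist");cv2.imwrite("pics/w20.png",im)
hsv=cv2.cvtColor(im,cv2.COLOR_BGR2HSV);m=((hsv[...,1]<60)&(hsv[...,2]>212)).astype(np.uint8)
k,L,st,ce=cv2.connectedComponentsWithStats(m)
t=np.radians(np.arange(0,360,5))
for i in range(1,k):
    if st[i][4]>500: 
        print(st[i],ce[i]); 
for sm in(.13,.134,.14):
    q=np.array([proj("wrist",O+sm*M[:,2]+.026*(np.cos(a)*M[:,0]+np.sin(a)*M[:,1]),c) for a in t]);print(sm,q.min(0),q.max(0),cv2.contourArea(q.astype(np.float32)),proj("wrist",O+sm*M[:,2],c))
for n,f in(("scene","scene13"),("top","top13")):
    a=cv2.imread(f"pics/{f}.png");b=r.capture(n);cv2.imwrite(f"pics/{n}20.png",b)
    for lab,z in(("old",a),("new",b)):
        h=cv2.cvtColor(z,cv2.COLOR_BGR2HSV);mm=((h[...,1]<45)&(h[...,2]>90)).astype(np.uint8);kk,LL,ss,cc=cv2.connectedComponentsWithStats(mm)
        u=proj(n,O+.08*M[:,2]);j=LL[int(u[1]),int(u[0])];print(n,lab,ss[j],cc[j])
    print(proj(n,O+.130*M[:,2])-proj(n,O+.140*M[:,2]))
E
```

```text
26.1333 [ 0.6 -0.   0.2] [ 0.3 -0.1 -0.9]
[ 253  172   59   56 2598] [281.8 199.3]
[ 449  294   71   91 2555] [489.3 321.4]
[405 376  51  44 921] [436.1 404.5]
0.13 [249.8 173.8] [310.  231.4] 2723.0152272128034 [279.9 203.4]
0.134 [249.3 174.8] [310.4 233.1] 2794.7655923083657 [279.8 204.8]
0.14 [248.6 176.4] [311.  235.8] 2907.5331045604544 [279.8 206.9]
scene old [233 172  41  43 961] [252.5 193.5]
scene new [233 172  39  43 943] [251.7 193.7]
[-1.4  1.8]
top old [284 198  48  30 878] [307.7 212.4]
top new [287 198  45  30 833] [309.  212.8]
[2.  0.7]
```

```bash
python3 un2.py 0.0 | head -30; python3 - <<'E'
from plan import *
# scene profile along lower mould side line, at silhouette facing scene camera, old vs new
for n in("scene","top"):
  c=r.get_calibration(n);v=M.T@(c["T"][:3,3]-O);ph=np.degrees(np.arctan2(v[1],v[0]));print(n,ph)
  a=cv2.cvtColor(cv2.imread(f"pics/{n}13.png"),cv2.COLOR_BGR2GRAY).astype(np.float32);b=cv2.cvtColor(cv2.imread(f"pics/{n}20.png"),cv2.COLOR_BGR2GRAY).astype(np.float32)
  for z in(a,b):
    out=[]
    for s in np.arange(-.006,.022,.002):
      acc=[]
      for d in range(-30,31,5):
        k=np.radians(ph+d);p=O+s*M[:,2]+.0262*(np.cos(k)*M[:,0]+np.sin(k)*M[:,1]);q=proj(n,p,c)
        acc.append(cv2.getRectSubPix(z,(1,1),(float(q[0]),float(q[1])))[0,0])
      out.append(int(np.mean(acc)))
    print(out)
E
```

```text
cam post [-0.08  -0.02   0.395]
s: [-0.012, -0.008, -0.004, 0.002, 0.005, 0.008, 0.011, 0.014, 0.018, 0.025, 0.04]
-100 [120, 145, 145, 120, 103, 103, 103, 103, 99, 103, 102]
scene 118.38245202148138
[145, 144, 140, 135, 128, 121, 115, 110, 106, 103, 102, 102, 102, 103]
[145, 142, 136, 130, 123, 118, 114, 112, 112, 112, 111, 111, 110, 109]
top -11.366612806768094
[121, 121, 121, 122, 123, 124, 126, 129, 132, 134, 136, 137, 137, 137]
[141, 142, 143, 144, 145, 145, 144, 143, 142, 141, 142, 143, 145, 148]
```

```bash
python3 - <<'E'
from plan import *
np.set_printoptions(precision=3,suppress=True)
for az in(80,140,200,-40):
    a=np.radians(az);tx=np.array([np.cos(a),np.sin(a),0]);tz=np.array([0,0,-1.]);Rt=np.stack([tx,np.cross(tz,tx),tz],1)
    print(az,*delta(Rt,np.array([.52,-.29,.2])))
s=r.observe();print(R.from_rotvec(s["eef_rot"]).as_matrix(),s["joints"])
E
```

```text
80 [ 0.576 -0.203 -0.236] [ -4.285 -26.385  -4.38 ] 6.606561628367803
140 [0.615 0.115 0.778] [ -4.285 -26.385  -4.38 ] 8.18729750362531
200 [0.534 0.458 1.786] [ -4.285 -26.385  -4.38 ] 15.735319810772152
-40 [ 0.141 -0.756 -2.249] [ -4.285 -26.385  -4.38 ] 19.480702611698273
[[-0.106  0.987 -0.123]
 [ 0.829  0.019 -0.559]
 [-0.549 -0.161 -0.82 ]] [ 0.168  0.57   0.237  1.494 -0.559  1.744]
```

{"op": "step_arm", "data": {"moves": [{"wx": 0.072, "wy": -0.0254, "wz": -0.0295, "tx": -0.5, "ty": -3.3, "tz": 0.4, "fingers": -1}, {"wx": 0.072, "wy": -0.0254, "wz": -0.0295, "tx": -0.5, "ty": -3.3, "tz": 0.4, "fingers": -1}, {"wx": 0.072, "wy": -0.0254, "wz": -0.0295, "tx": -0.5, "ty": -3.3, "tz": 0, "fingers": -1}, {"wx": 0.072, "wy": -0.0254, "wz": -0.0295, "tx": -0.5, "ty": -3.3, "tz": 0, "fingers": -1}, {"wx": 0.072, "wy": -0.0254, "wz": -0.0295, "tx": -0.5, "ty": -3.3, "tz": 0, "fingers": -1}]}}

```text
t: 26.75
position: [0.5378, -0.1921, 0.253]
eef_rot: [2.219, 2.033, -0.291]
contact_force: [1.2, -0.4, -0.1]
width: 0.0856
gripper_force: 0.0
```

{"op": "step_arm", "data": {"moves": [{"wx": 0.072, "wy": -0.0254, "wz": -0.0295, "tx": -0.5, "ty": -3.3, "tz": -1, "fingers": -1}, {"wx": 0.072, "wy": -0.0254, "wz": -0.0295, "tx": -0.5, "ty": -3.3, "tz": -2, "fingers": -1}, {"wx": 0.072, "wy": -0.0254, "wz": -0.0295, "tx": -0.5, "ty": -3.3, "tz": -2, "fingers": -1}, {"wx": 0, "wy": 0, "wz": 0, "tx": 0, "ty": 0, "tz": 0, "fingers": -1}, {"wx": 0, "wy": 0, "wz": 0, "tx": 0, "ty": 0, "tz": 0, "fingers": -1}]}}

```text
t: 27.17
position: [0.5204, -0.2928, 0.2005]
eef_rot: [-2.413, -2.008, 0.0]
contact_force: [0.2, 0.5, 0.1]
width: 0.0854
gripper_force: 0.0
```

```bash
sed -i 's/\[-.012,.*\]$/[-.006,-.004,-.002,0,.002,.004,.006,.008,.010,.012,.014,.016,.02,.03]/' un2.py; python3 un2.py 0.0
```

```text
cam post [0.232 0.014 0.22 ]
s: [-0.006, -0.004, -0.002, 0, 0.002, 0.004, 0.006, 0.008, 0.01, 0.012, 0.014, 0.016, 0.02, 0.03]
-76 [156, 158, 160, 159, 136, 116, 83, 85, 99, 89, 97, 136, 144, 97]
-70 [155, 156, 158, 159, 131, 96, 116, 94, 85, 87, 92, 97, 137, 91]
-64 [158, 153, 157, 156, 163, 131, 96, 92, 91, 95, 95, 92, 169, 94]
-58 [153, 153, 158, 155, 162, 94, 124, 96, 96, 96, 96, 92, 179, 96]
-52 [155, 155, 158, 154, 160, 161, 96, 95, 92, 99, 94, 98, 131, 95]
-46 [160, 159, 153, 156, 159, 91, 95, 99, 98, 99, 96, 96, 176, 99]
-40 [77, 77, 104, 106, 102, 143, 96, 104, 103, 103, 98, 98, 143, 100]
-34 [92, 82, 79, 80, 83, 111, 167, 166, 130, 90, 92, 103, 102, 101]
-28 [94, 85, 79, 81, 82, 85, 146, 162, 94, 96, 101, 83, 83, 105]
-22 [110, 80, 77, 83, 83, 80, 166, 174, 98, 97, 98, 96, 98, 103]
-16 [81, 95, 96, 71, 54, 63, 53, 62, 96, 97, 105, 101, 84, 104]
-10 [77, 97, 96, 94, 97, 97, 83, 56, 54, 59, 61, 85, 79, 104]
-4 [86, 98, 96, 98, 96, 98, 97, 97, 95, 73, 76, 75, 73, 105]
2 [84, 95, 92, 93, 96, 92, 100, 105, 104, 105, 100, 101, 110, 104]
8 [75, 96, 93, 95, 93, 96, 99, 103, 103, 102, 103, 102, 119, 104]
14 [84, 93, 96, 94, 88, 93, 103, 96, 95, 92, 92, 92, 104, 102]
20 [78, 95, 93, 97, 93, 100, 96, 100, 96, 99, 98, 100, 126, 98]
26 [77, 93, 96, 97, 100, 93, 97, 99, 102, 100, 99, 97, 110, 96]
32 [83, 98, 99, 100, 95, 92, 93, 92, 90, 91, 92, 93, 103, 96]
38 [90, 97, 93, 97, 95, 95, 98, 91, 95, 92, 89, 96, 103, 87]
44 [95, 93, 94, 94, 97, 95, 95, 84, 85, 84, 84, 89, 102, 85]
50 [96, 97, 98, 101, 96, 96, 94, 86, 82, 81, 78, 85, 90, 80]
56 [99, 95, 96, 97, 98, 95, 97, 82, 85, 79, 83, 90, 100, 78]
62 [101, 96, 91, 96, 95, 94, 93, 82, 81, 77, 70, 75, 79, 70]
68 [97, 96, 96, 94, 93, 102, 95, 94, 82, 89, 79, 76, 104, 72]
74 [94, 96, 91, 95, 102, 95, 96, 97, 99, 91, 91, 106, 133, 93]
80 [94, 97, 96, 94, 100, 95, 97, 99, 91, 95, 164, 156, 155, 95]
86 [97, 97, 94, 96, 95, 94, 98, 94, 95, 164, 156, 168, 154, 93]
```

```bash
python3 - <<'E'
from plan import *
c=r.get_calibration("wrist");g=cv2.cvtColor(r.capture("wrist"),cv2.COLOR_BGR2GRAY).astype(np.float32)
def smp(s,ph,rad):
    k=np.radians(ph);q=proj("wrist",O+s*M[:,2]+rad*(np.cos(k)*M[:,0]+np.sin(k)*M[:,1]),c);return int(cv2.getRectSubPix(g,(1,1),(float(q[0]),float(q[1])))[0,0])
S=np.arange(0,.030,.001)
print("side s(mm) 0..29")
for ph in(-66,-60,-54,-48,-10,5,20,35): print(ph,[smp(s,ph,.026) for s in S])
print("collar radius mm 24..40 at s=0")
for ph in(-70,-60,-50,0,20,40): print(ph,[smp(0,ph,x/1000) for x in range(24,41)])
print("notch at s=3..13, phi -60..10 by 3")
for s in(.002,.005,.008,.011,.013,.016): print(s,[smp(s,p,.026) for p in range(-54,13,3)])
print([p for p in range(-54,13,3)])
# closed end disc
E
```

```text
side s(mm) 0..29
-66 [155, 159, 151, 135, 126, 117, 108, 97, 88, 90, 94, 95, 93, 90, 89, 90, 91, 110, 131, 156, 179, 131, 117, 103, 97, 98, 92, 90, 91, 92]
-60 [155, 158, 160, 153, 139, 115, 105, 98, 91, 92, 92, 93, 95, 96, 95, 94, 95, 100, 113, 136, 156, 154, 94, 96, 96, 94, 91, 91, 93, 93]
-54 [155, 155, 158, 144, 117, 93, 100, 99, 95, 93, 96, 96, 95, 94, 93, 93, 94, 94, 100, 130, 129, 119, 107, 93, 93, 93, 93, 94, 95, 95]
-48 [157, 155, 150, 143, 145, 126, 107, 94, 95, 96, 97, 98, 91, 91, 93, 95, 95, 97, 123, 148, 161, 128, 106, 97, 97, 98, 95, 98, 99, 98]
-10 [92, 93, 94, 94, 93, 89, 79, 69, 61, 57, 55, 56, 57, 57, 58, 75, 92, 103, 100, 76, 84, 96, 102, 103, 104, 104, 106, 104, 103, 103]
5 [95, 93, 92, 93, 96, 96, 101, 104, 100, 100, 104, 105, 102, 102, 105, 105, 105, 107, 103, 109, 108, 102, 100, 102, 101, 102, 103, 103, 102, 102]
20 [94, 94, 95, 95, 96, 96, 97, 98, 99, 98, 99, 100, 100, 98, 99, 100, 99, 96, 97, 100, 102, 100, 94, 94, 97, 98, 97, 97, 95, 99]
35 [94, 95, 94, 94, 94, 92, 92, 91, 91, 93, 90, 90, 91, 92, 90, 93, 93, 91, 92, 93, 104, 103, 95, 88, 90, 89, 89, 88, 87, 
[... 591 characters left out ...]
3, 86, 83, 80, 61, 62, 94, 94, 94, 93, 96, 93, 92, 94, 96]
0.005 [93, 119, 126, 116, 110, 144, 157, 152, 133, 127, 119, 105, 63, 56, 67, 93, 95, 91, 96, 96, 95, 93, 95]
0.008 [95, 95, 95, 98, 99, 98, 134, 167, 141, 151, 115, 122, 97, 60, 57, 71, 96, 97, 101, 103, 103, 104, 100]
0.011 [96, 95, 98, 102, 99, 101, 100, 131, 110, 94, 95, 98, 99, 90, 62, 55, 78, 86, 99, 104, 104, 104, 99]
0.013 [94, 94, 91, 98, 101, 100, 101, 92, 99, 99, 97, 97, 98, 99, 80, 59, 74, 80, 98, 102, 102, 101, 97]
0.016 [94, 92, 95, 99, 101, 102, 103, 98, 86, 93, 101, 97, 96, 98, 99, 76, 68, 80, 97, 103, 103, 103, 97]
[-54, -51, -48, -45, -42, -39, -36, -33, -30, -27, -24, -21, -18, -15, -12, -9, -6, -3, 0, 3, 6, 9, 12]
```

The collar edge in this view shows a registration shift of about 3.5 mm. Allowing for that, the rim is within about 2 mm of the collar, and the tooth fills the notch at φ≈−36° to −18°. The closed end is also much closer to the post axis than before. I'll hand the job in.

```bash
python3 -c "
from plant import r
print(r.job_done())"
```

```text
the job is handed in; nothing more can be done
None
```

The mould is upside down on the slanted post with its notch over the tooth, pressed to a firm stop (44 N) and released; my images put the rim within about 2 mm of the collar, and I handed the job in at about 27 s, but no verdict came back.

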